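Load and clamp the chromatograph's cartridge bay

ROBOT

A 6-joint arm with a two-finger parallel gripper is mounted at the origin on the work surface. World frame = base frame: x ahead of the robot, y to its left, z up, the work surface at z = 0. Lengths are in m, angles in degrees, forces in N, time in s.
With the tool pointing down it reaches from about 0.3 to 0.75 m from the base axis. Payload 8.5 kg.
Tool frame: the origin (TCP) lies on the centre line of the jaws, within the pads' length; the fingertips stand 14 mm ahead of it and the grasp point (between the pads) lies 5 mm behind it; z points along the fingers, x is the direction in which the jaws open and shut, and the axes are right-handed (so a half turn about z gives the same grasp; the last joint's range is limited). The gripper opens to 85 mm and grips with 20 to 120 N. Pads are 22 mm wide; open, the fingers measure 114 mm over their backs; the gripper's body (76 mm by 85 mm) begins 54 mm behind the grasp point. The pads swing forward as they close: fully open they stand 13 mm farther back than shut.
Start: joints at [62.206, 21.807, 74.336, -0, 83.858, -12.336], TCP at [0.147, 0.53, 0.245] pointing down, gripper open.
Joint ranges: [-178.18, 178.18], [-50.72, 133.34], [12.68, 142.11], [-81.47, 261.47], [9.98, 163.14], [-165.26, 165.26]. Speed limits (degrees/s): [136.94, 136.94, 180, 180, 180, 180].

INTERFACE

Orientations are given as a 3x3 rotation matrix whose columns are the frame's x, y, z axes.
In Python, from rig import * gives the robot as it stands.
- The arm moves only by the shell command python3 -m crank 'ROWS' [FORCE]. ROWS is JSON, one flat list of numbers, 7 for each row, row after row: the turn, a rotation vector about the world's x, y, z in rad, then the shift along the world's x, y, z in m, then the opening in per cent of the stroke, from 0 (shut) to 100 (fully open). A call has 1 to 20 rows; each row shifts and turns the commanded pose from where the row before left it; what a row does not reach is not made up. A row lasts 1/10 s, in which the tool goes at most 50 mm and 8.59 degrees, less where a joint would pass 70% of its speed; a pose out of reach is approached as far as the arm can. A call is refused whole if a number of a shift passes 0.05 or a number of a turn 0.15, either way. A call with a gripper value outside its range is refused whole. The fingers move at their own pace and stop on an object; FORCE is the grip in N (left out, the last holds). Time passes only in rows, so rows that do not move let the fingers close. It gives the time, the measured TCP pose, the force and the opening at its end, in the units of the state.
- observe(): the state, without advancing time (a new reading comes with each control period).
- get_image(name): name is "side" or "top" or "wrist"; returns a dict with "frame" (400x640x3 uint8, red, green, blue), "fov_y" (degrees; the focal length in pixels is half the picture's height over the tangent of half this angle, whatever the lens; pixels are square), "cx", "cy" (the principal point, pixels), "k1" (the pictures are not rectified: a ray, as slopes to the right and down, at radius r is drawn at 1 + k1 r^2 times it, then the intrinsics apply), "world_to_cam" (4x4, takes a point from world to camera coordinates). Camera axes: x right, y up, looking along -z (the intrinsics and any distortion apply to the point x, -y, -z); pixel columns grow to the right and rows downward; lengths in m; the calibration is good to about 2 mm. A picture is of the moment at which its call begins. There is no depth.
- close_job(): hands the job in, once; it reports no verdict.
The state is a dict: "time_s": time; "q": joint angles; "qvel": joint speeds; "joint_efforts": joint torques, N m; "position": TCP position; "tool_rot": TCP orientation; "ft_force": force on the tool from outside, world axes, zero at the start; "wrist_torque": the same for the moment, N m; "grip_width": finger opening in m.
Only numpy, scipy, OpenCV 4.12 (cv2) and the standard library are available. Lean on these libraries where they do the work, as an engineer would, in place of code of your own. Each camera call takes 0.05 s, during which the arm holds its last target. There are 200 camera calls.

TASK

Plug every cartridge standing on the bench fully home into a socket of the bay, any one in any socket. Then fit the hand crank onto the square shaft and wind it clockwise, round and round, until the yellow clamp bar is fully home over the cartridges, and finally lift the crank off and put it down flat, handle up, with hub and handle both over the green mat. Leave the other things on the bench where they are.

Things in the scene. Friction and masses are not known exactly. Their poses are not given: they have to be found in the camera images.
- bay: Fixed cartridge bay, origin on the bench surface, 140 mm deep (its x, away from the robot at yaw 0), its y to the left from -220 to +160 mm. Below y = +40 mm: beige socket block, top 50 mm above the bench, with four sockets in a row and 22 mm high steel guide rails 35 mm beyond the outer socket centres. Above y = +40 mm: navy gearbox, top 70 mm high, with the square shaft standing up from it.
- socket0 (a point): Centre of the mouth of socket 0, level with the top of the socket block; axes as the bay's. The opening is 47 mm along x and 39 mm along y, 16 mm deep, with 2 mm chamfered edges. Sockets are 60 mm apart along the bay's y.
- socket1 (a point): Centre of the mouth of socket 1, level with the top of the socket block; axes as the bay's. The opening is 47 mm along x and 39 mm along y, 16 mm deep, with 2 mm chamfered edges. Sockets are 60 mm apart along the bay's y.
- socket2 (a point): Centre of the mouth of socket 2, level with the top of the socket block; axes as the bay's. The opening is 47 mm along x and 39 mm along y, 16 mm deep, with 2 mm chamfered edges. Sockets are 60 mm apart along the bay's y.
- socket3 (a point): Centre of the mouth of socket 3, level with the top of the socket block; axes as the bay's. The opening is 47 mm along x and 39 mm along y, 16 mm deep, with 2 mm chamfered edges. Sockets are 60 mm apart along the bay's y.
- cart_a_mid (a point): Cartridge (three or four alike, 90 g): its centre, half-way up its 70 mm height, z up. White block plug below, 44 mm (x) by 36 mm (y), 26 mm high; on it, centred, a blue grip block 24 mm (x) by 30 mm (y), 44 mm high. Fits a socket either way round, x along the socket's x. Fully home it rests on the socket floor: this point 19 mm above the mouth, 10 mm of white showing.
- cart_b_mid (a point): Cartridge (three or four alike, 90 g): its centre, half-way up its 70 mm height, z up. White block plug below, 44 mm (x) by 36 mm (y), 26 mm high; on it, centred, a blue grip block 24 mm (x) by 30 mm (y), 44 mm high. Fits a socket either way round, x along the socket's x. Fully home it rests on the socket floor: this point 19 mm above the mouth, 10 mm of white showing.
- cart_c_mid (a point): Cartridge (three or four alike, 90 g): its centre, half-way up its 70 mm height, z up. White block plug below, 44 mm (x) by 36 mm (y), 26 mm high; on it, centred, a blue grip block 24 mm (x) by 30 mm (y), 44 mm high. Fits a socket either way round, x along the socket's x. Fully home it rests on the socket floor: this point 19 mm above the mouth, 10 mm of white showing.
- cart_d_mid (a point): Cartridge (three or four alike, 90 g): its centre, half-way up its 70 mm height, z up. White block plug below, 44 mm (x) by 36 mm (y), 26 mm high; on it, centred, a blue grip block 24 mm (x) by 30 mm (y), 44 mm high. Fits a socket either way round, x along the socket's x. Fully home it rests on the socket floor: this point 19 mm above the mouth, 10 mm of white showing.
- crank_hub (a point): Loose hand crank, 200 g: centre of its dark hub, half-way up, z up. Hub 30 x 30 mm, 40 mm tall, with a square hole 16.5 mm wide, 32 mm deep, opening at its underside with a 3 mm chamfer. A flat arm 16 mm wide, 10 mm thick, level with the hub's underside, runs along this point's x to 72 mm from the hub's axis. At the start it lies on the bench, handle up.
- crank_handle (a point): On the axis of the crank's upright red handle, 60 mm from the hub's axis along the crank's x, 50 mm above the crank's underside. The handle is a freely spinning sleeve 18 mm in diameter, from 14 to 86 mm above the crank's underside.
- shaft_foot (a point): Foot of the vertical square steel shaft, on its axis, 74 mm above the bench. A fitted crank's underside rests here (crank_hub 20 mm above this point). The shaft is 14 mm square, flats facing this point's x and y, 29 mm tall, the top 6 mm stepping down to 10 mm wide. The point turns with the shaft; the crank fits at any quarter turn.
- shaft (a joint): Turn of the shaft in rad, growing clockwise seen from above; starts between 0 and 3, hard stop at 19.8 (some 3 turns). Resists with about 0.12 N m and stays where it is left. Each turn draws the clamp bar 10 mm over; the bar counts as fully home from 18 to the stop.
- bar_edge (a point): Middle of the leading edge (towards the bay's -x) of the yellow clamp bar: 22 mm wide, 238 mm long along y, 8 mm thick, underside 13 mm above the socket block. Driven only by the shaft, along the bay's -x: this edge is at x = +26 mm in the bay's frame at shaft 0, -4 mm at shaft 18.85, over the white shoulders of the cartridges. One not home blocks it.
- mat_top (a point): Centre of the upper face of the green mat fixed to the bench, 200 mm (x) by 170 mm (y), 3 mm thick.
- crank: The same crank; origin on the hub's axis at its underside.
- amber_bottle: Bystander, to be left alone: brown glass jar with a white cap, 56 mm across and 110 mm tall. Origin at the centre of its underside.
- vial_1: Bystander, to be left alone: small brown vial, 22 mm across and 40 mm tall. Origin at the centre of its underside.
- vial_2: Bystander, to be left alone: small clear vial with a blue cap, 22 mm across and 40 mm tall. Origin at the centre of its underside.
- screwdriver: Bystander, to be left alone: screwdriver lying down.
- beaker: Bystander, to be left alone: glass beaker, 64 mm across and 80 mm tall. Origin at the centre of its underside.
- filter_pack: Bystander, to be left alone: cardboard pack, 90 x 60 x 35 mm. Origin at the centre of its underside.
Mind the look-alikes: they are no part of the job. What is shaped like the part that bears cart_c_mid but red is not meant.

How it is judged (in metres and radians):
On the way, in this order (a step that is already met when the one before it is completed fails the run):
1. every cartridge is plugged fully home in a socket, the crank not yet on the shaft (((horizontal distance between cart_a_mid and socket0 below 0.005 m and z of cart_a_mid in the frame of socket0 below 0.0225 m and angle between cart_a_mid's own z axis and vertical below 0.12 rad) or (horizontal distance between cart_a_mid and socket1 below 0.005 m and z of cart_a_mid in the frame of socket1 below 0.0225 m and angle between cart_a_mid's own z axis and vertical below 0.12 rad) or (horizontal distance between cart_a_mid and socket2 below 0.005 m and z of cart_a_mid in the frame of socket2 below 0.0225 m and angle between cart_a_mid's own z axis and vertical below 0.12 rad) or (horizontal distance between cart_a_mid and socket3 below 0.005 m and z of cart_a_mid in the frame of socket3 below 0.0225 m and angle between cart_a_mid's own z axis and vertical below 0.12 rad)) and ((horizontal distance between cart_b_mid and socket0 below 0.005 m and z of cart_b_mid in the frame of socket0 below 0.0225 m and angle between cart_b_mid's own z axis and vertical below 0.12 rad) or (horizontal distance between cart_b_mid and socket1 below 0.005 m and z of cart_b_mid in the frame of socket1 below 0.0225 m and angle between cart_b_mid's own z axis and vertical below 0.12 rad) or (horizontal distance between cart_b_mid and socket2 below 0.005 m and z of cart_b_mid in the frame of socket2 below 0.0225 m and angle between cart_b_mid's own z axis and vertical below 0.12 rad) or (horizontal distance between cart_b_mid and socket3 below 0.005 m and z of cart_b_mid in the frame of socket3 below 0.0225 m and angle between cart_b_mid's own z axis and vertical below 0.12 rad)) and ((horizontal distance between cart_c_mid and socket0 below 0.005 m and z of cart_c_mid in the frame of socket0 below 0.0225 m and angle between cart_c_mid's own z axis and vertical below 0.12 rad) or (horizontal distance between cart_c_mid and socket1 below 0.005 m and z of cart_c_mid in the frame of socket1 below 0.0225 m and angle between cart_c_mid's own z axis and vertical below 0.12 rad) or (horizontal distance between cart_c_mid and socket2 below 0.005 m and z of cart_c_mid in the frame of socket2 below 0.0225 m and angle between cart_c_mid's own z axis and vertical below 0.12 rad) or (horizontal distance between cart_c_mid and socket3 below 0.005 m and z of cart_c_mid in the frame of socket3 below 0.0225 m and angle between cart_c_mid's own z axis and vertical below 0.12 rad)) and ((horizontal distance between cart_d_mid and socket0 below 0.005 m and z of cart_d_mid in the frame of socket0 below 0.0225 m and angle between cart_d_mid's own z axis and vertical below 0.12 rad) or (horizontal distance between cart_d_mid and socket1 below 0.005 m and z of cart_d_mid in the frame of socket1 below 0.0225 m and angle between cart_d_mid's own z axis and vertical below 0.12 rad) or (horizontal distance between cart_d_mid and socket2 below 0.005 m and z of cart_d_mid in the frame of socket2 below 0.0225 m and angle between cart_d_mid's own z axis and vertical below 0.12 rad) or (horizontal distance between cart_d_mid and socket3 below 0.005 m and z of cart_d_mid in the frame of socket3 below 0.0225 m and angle between cart_d_mid's own z axis and vertical below 0.12 rad)) and not (horizontal distance between crank_hub and shaft_foot below 0.006 m and z of crank_hub in the frame of shaft_foot below 0.025 m and angle between crank_hub's own z axis and vertical below 0.15 rad)), for 0.3 s.
2. the crank is fitted fully onto the square shaft (horizontal distance between crank_hub and shaft_foot below 0.006 m and z of crank_hub in the frame of shaft_foot below 0.025 m and angle between crank_hub's own z axis and vertical below 0.15 rad), for 0.2 s.
3. with the crank on the shaft, the clamp bar is wound fully home (all of step 2 and value of joint shaft above 18 rad and ((horizontal distance between cart_a_mid and socket0 below 0.005 m and z of cart_a_mid in the frame of socket0 below 0.0225 m and angle between cart_a_mid's own z axis and vertical below 0.12 rad) or (horizontal distance between cart_a_mid and socket1 below 0.005 m and z of cart_a_mid in the frame of socket1 below 0.0225 m and angle between cart_a_mid's own z axis and vertical below 0.12 rad) or (horizontal distance between cart_a_mid and socket2 below 0.005 m and z of cart_a_mid in the frame of socket2 below 0.0225 m and angle between cart_a_mid's own z axis and vertical below 0.12 rad) or (horizontal distance between cart_a_mid and socket3 below 0.005 m and z of cart_a_mid in the frame of socket3 below 0.0225 m and angle between cart_a_mid's own z axis and vertical below 0.12 rad)) and ((horizontal distance between cart_b_mid and socket0 below 0.005 m and z of cart_b_mid in the frame of socket0 below 0.0225 m and angle between cart_b_mid's own z axis and vertical below 0.12 rad) or (horizontal distance between cart_b_mid and socket1 below 0.005 m and z of cart_b_mid in the frame of socket1 below 0.0225 m and angle between cart_b_mid's own z axis and vertical below 0.12 rad) or (horizontal distance between cart_b_mid and socket2 below 0.005 m and z of cart_b_mid in the frame of socket2 below 0.0225 m and angle between cart_b_mid's own z axis and vertical below 0.12 rad) or (horizontal distance between cart_b_mid and socket3 below 0.005 m and z of cart_b_mid in the frame of socket3 below 0.0225 m and angle between cart_b_mid's own z axis and vertical below 0.12 rad)) and ((horizontal distance between cart_c_mid and socket0 below 0.005 m and z of cart_c_mid in the frame of socket0 below 0.0225 m and angle between cart_c_mid's own z axis and vertical below 0.12 rad) or (horizontal distance between cart_c_mid and socket1 below 0.005 m and z of cart_c_mid in the frame of socket1 below 0.0225 m and angle between cart_c_mid's own z axis and vertical below 0.12 rad) or (horizontal distance between cart_c_mid and socket2 below 0.005 m and z of cart_c_mid in the frame of socket2 below 0.0225 m and angle between cart_c_mid's own z axis and vertical below 0.12 rad) or (horizontal distance between cart_c_mid and socket3 below 0.005 m and z of cart_c_mid in the frame of socket3 below 0.0225 m and angle between cart_c_mid's own z axis and vertical below 0.12 rad)) and ((horizontal distance between cart_d_mid and socket0 below 0.005 m and z of cart_d_mid in the frame of socket0 below 0.0225 m and angle between cart_d_mid's own z axis and vertical below 0.12 rad) or (horizontal distance between cart_d_mid and socket1 below 0.005 m and z of cart_d_mid in the frame of socket1 below 0.0225 m and angle between cart_d_mid's own z axis and vertical below 0.12 rad) or (horizontal distance between cart_d_mid and socket2 below 0.005 m and z of cart_d_mid in the frame of socket2 below 0.0225 m and angle between cart_d_mid's own z axis and vertical below 0.12 rad) or (horizontal distance between cart_d_mid and socket3 below 0.005 m and z of cart_d_mid in the frame of socket3 below 0.0225 m and angle between cart_d_mid's own z axis and vertical below 0.12 rad))), for 0.1 s.
At the end, for the whole second after the job is handed in: Every cartridge is in a socket, within 5 mm of its centre and 3.5 mm of fully home; the shaft stands at 18 rad or more; the crank lies at rest, flat on the green mat, handle up, its hub's and handle's axes both within the mat's outline (((horizontal distance between cart_a_mid and socket0 below 0.005 m and z of cart_a_mid in the frame of socket0 below 0.0225 m and angle between cart_a_mid's own z axis and vertical below 0.12 rad) or (horizontal distance between cart_a_mid and socket1 below 0.005 m and z of cart_a_mid in the frame of socket1 below 0.0225 m and angle between cart_a_mid's own z axis and vertical below 0.12 rad) or (horizontal distance between cart_a_mid and socket2 below 0.005 m and z of cart_a_mid in the frame of socket2 below 0.0225 m and angle between cart_a_mid's own z axis and vertical below 0.12 rad) or (horizontal distance between cart_a_mid and socket3 below 0.005 m and z of cart_a_mid in the frame of socket3 below 0.0225 m and angle between cart_a_mid's own z axis and vertical below 0.12 rad)) and ((horizontal distance between cart_b_mid and socket0 below 0.005 m and z of cart_b_mid in the frame of socket0 below 0.0225 m and angle between cart_b_mid's own z axis and vertical below 0.12 rad) or (horizontal distance between cart_b_mid and socket1 below 0.005 m and z of cart_b_mid in the frame of socket1 below 0.0225 m and angle between cart_b_mid's own z axis and vertical below 0.12 rad) or (horizontal distance between cart_b_mid and socket2 below 0.005 m and z of cart_b_mid in the frame of socket2 below 0.0225 m and angle between cart_b_mid's own z axis and vertical below 0.12 rad) or (horizontal distance between cart_b_mid and socket3 below 0.005 m and z of cart_b_mid in the frame of socket3 below 0.0225 m and angle between cart_b_mid's own z axis and vertical below 0.12 rad)) and ((horizontal distance between cart_c_mid and socket0 below 0.005 m and z of cart_c_mid in the frame of socket0 below 0.0225 m and angle between cart_c_mid's own z axis and vertical below 0.12 rad) or (horizontal distance between cart_c_mid and socket1 below 0.005 m and z of cart_c_mid in the frame of socket1 below 0.0225 m and angle between cart_c_mid's own z axis and vertical below 0.12 rad) or (horizontal distance between cart_c_mid and socket2 below 0.005 m and z of cart_c_mid in the frame of socket2 below 0.0225 m and angle between cart_c_mid's own z axis and vertical below 0.12 rad) or (horizontal distance between cart_c_mid and socket3 below 0.005 m and z of cart_c_mid in the frame of socket3 below 0.0225 m and angle between cart_c_mid's own z axis and vertical below 0.12 rad)) and ((horizontal distance between cart_d_mid and socket0 below 0.005 m and z of cart_d_mid in the frame of socket0 below 0.0225 m and angle between cart_d_mid's own z axis and vertical below 0.12 rad) or (horizontal distance between cart_d_mid and socket1 below 0.005 m and z of cart_d_mid in the frame of socket1 below 0.0225 m and angle between cart_d_mid's own z axis and vertical below 0.12 rad) or (horizontal distance between cart_d_mid and socket2 below 0.005 m and z of cart_d_mid in the frame of socket2 below 0.0225 m and angle between cart_d_mid's own z axis and vertical below 0.12 rad) or (horizontal distance between cart_d_mid and socket3 below 0.005 m and z of cart_d_mid in the frame of socket3 below 0.0225 m and angle between cart_d_mid's own z axis and vertical below 0.12 rad)) and value of joint shaft above 18 rad and x of crank_hub in the frame of mat_top between -0.1 and 0.1 m and y of crank_hub in the frame of mat_top between -0.085 and 0.085 m and x of crank_handle in the frame of mat_top between -0.1 and 0.1 m and y of crank_handle in the frame of mat_top between -0.085 and 0.085 m and z of crank_hub in the frame of mat_top below 0.03 m and angle between crank_hub's own z axis and vertical below 0.15 rad and linear speed of crank below 0.02 m/s); the robot touches nothing.
It fails at once if a bystander (jar, vial, screwdriver, beaker or pack) is shifted by more than 25 mm (distance of any of amber_bottle, vial_1, vial_2, screwdriver, beaker, filter_pack from where it was at the start of the episode above 0.025 m).
Of cart_a, cart_b, cart_c, cart_d only 3 to 4 are there at a start; the rules pass over those that are not, and their reading is None.
At some moment in a run one of crank, cart_a, cart_b, cart_c, cart_d may be knocked a few centimetres aside while the robot is not near it.
It also fails if it takes over 210 s, if anything falls off the work surface, if the arm or the gripper's body presses on something with over 40 N, if the wrist force passes 120 N, or if a joint passes its speed limit or range.

## Working session

There is one attempt and no reset: what is moved stays moved. The work goes in short steps, Python scripts to look and compute and a shell command to move; the robot and the scene stay as the last step left them, time stands still between calls to the robot, and variables do not carry over. Pictures are saved under pics/ and viewed, about 12 in all and at most 16, crops included, and the job is handed in when it is done.

```bash
mkdir -p pics; ls; cat > h.py <<'E'
from rig import *
import numpy as np, cv2
def cam(n):
    im=get_image(n); 
    return im
def K(im):
    f=200/np.tan(np.radians(im['fov_y']/2)); return np.array([[f,0,im['cx']],[0,f,im['cy']],[0,0,1]]), np.array([im['k1'],0,0,0,0.])
def ray(im,px):
    k,d=K(im); u=cv2.undistortPointsIter(np.array(px,float).reshape(-1,1,2),k,d,None,None,(3,100,1e-9)).reshape(-1,2)
    W=np.array(im['world_to_cam']); R,t=W[:3,:3],W[:3,3]
    dirs=np.c_[u[:,0],-u[:,1],-np.ones(len(u))]@R
    return -R.T@t,dirs
def onz(im,px,z):
    o,d=ray(im,px); return o+d*((z-o[2])/d[:,2])[:,None]
def proj(im,P):
    W=np.array(im['world_to_cam']); c=np.atleast_2d(P)@W[:3,:3].T+W[:3,3]; k,d=K(im)
    return cv2.projectPoints(c*[1,-1,-1],np.zeros(3),np.zeros(3),k,d)[0].reshape(-1,2)
def save(im,name,box=None,s=1):
    f=im['frame'][:,:,::-1]
    if box: f=f[box[1]:box[3],box[0]:box[2]]
    cv2.imwrite('pics/'+name+'.png',cv2.resize(f,None,fx=s,fy=s,interpolation=cv2.INTER_CUBIC))
E
python3 - <<'E'
from h import *
for n in('top','side'):
    im=cam(n); save(im,n+'0',s=1.25); print(n,im['fov_y'],im['cx'],im['cy'],im['k1'],np.round(im['world_to_cam'],3).tolist())
    import pickle; pickle.dump(im,open(n+'0.pkl','wb'))
print(observe())
E
```

```text
pics
top 49.75062905694961 326.3425037047917 204.57629347740314 0.03815110025963245 [[-0.052, -0.999, -0.003, -0.036], [0.969, -0.052, 0.243, -0.583], [-0.243, 0.009, 0.97, -1.209], [0.0, 0.0, 0.0, 1.0]]
side 48.967189347114484 324.85032079826647 199.1183509414484 0.03882859246435712 [[-0.94, -0.34, 0.007, 0.51], [0.26, -0.706, 0.658, -0.229], [-0.219, 0.621, 0.753, -1.036], [0.0, 0.0, 0.0, 1.0]]
{'time_s': 0.1, 'q': array([ 6.22072144e+01,  2.18406866e+01,  7.43785232e+01,  8.42372017e-04,
        8.38595868e+01, -1.23351674e+01]), 'qvel': array([-0.03385266, -0.02559292, -0.13871208,  0.01993821, -0.02496944,
       -0.01193171]), 'joint_efforts': array([ 3.72326540e-03, -4.49218619e+01, -2.31653130e+01, -2.01616667e-04,
        3.71795511e-03, -1.91879622e-05]), 'position': array([0.14646856, 0.52989186, 0.24475129]), 'tool_rot': array([[ 2.66526591e-01,  9.63827344e-01, -6.54180659e-04],
       [ 9.63826634e-01, -2.66527216e-01, -1.20979262e-03],
       [-1.34038816e-03, -3.08074839e-04, -9.99999054e-01]]), 'ft_force': array([0.70309083, 0.61584634, 0.10752142]), 'wrist_torque': array([-0.02089295,  0.00517718, -0.01318854]), 'grip_width': 0.08556752136016565}
```

View pics/top0.png

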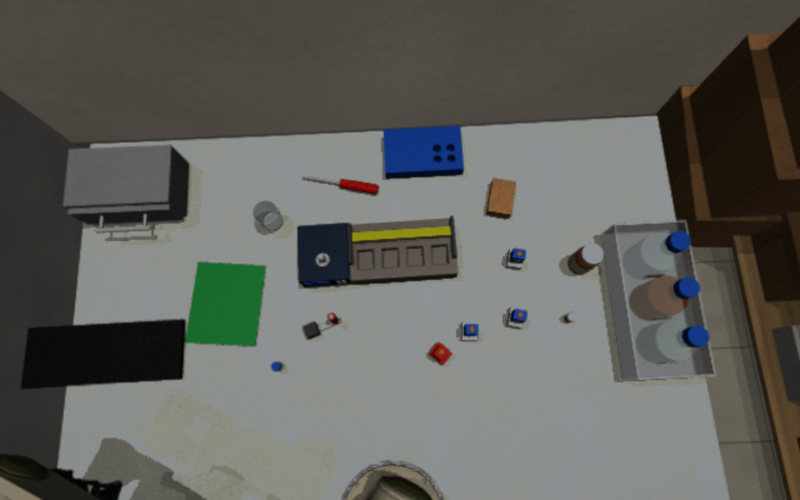

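View pics/side0.png

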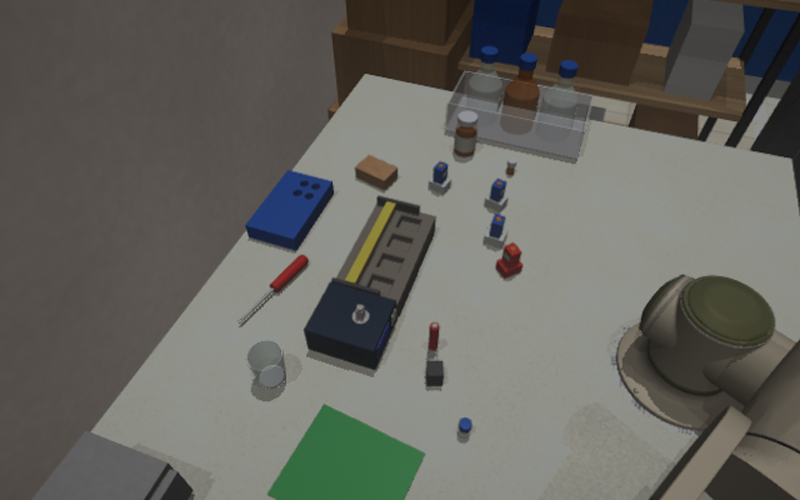

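The top view shows three blue/white cartridges at full-image (800x500) pixels (516,257), (517,318) and (471,331). The look-alikes are the red one at (440,353), the blue-capped vial at (277,366) and the blue box at (423,152). The crank hub is at (311,329) with its handle at (332,318), the shaft at (322,259) and the mat at (227,303). The cartridges I want are the three with a blue grip on a white plug.

```bash
python3 - <<'E'
from h import *
import pickle
im=pickle.load(open('top0.pkl','rb')); s=lambda *p:np.array(p)/1.25
for n,p,z in [('c1',(516,254),.07),('c2',(517,314),.07),('c3',(471,328),.07),('hub',(311,326),.04),('handle',(333,315),.086),('shaft',(322,258),.1),('matc',(227,303),.003),
  ('bayBL(gear near-left top)',(301,284),.07),('gear far left',(299,226),.07),('block far right',(455,221),.05),('near right',(457,275),.05)]+[('sock%d'%i,p,.05) for i,p in enumerate([(366,259),(390,257),(415,256),(439,254)])]:
    print(n,onz(im,s(*p),z).round(3))
w=cam('wrist'); print(w['fov_y'],w['cx'],w['cy'],w['k1']); W=np.array(w['world_to_cam']); print(-W[:3,:3].T@W[:3,3], W.round(3))
save(im,'crop0',(260,160,480,300),3.6)
save(w,'w0',s=1)
E
```

```text
c1 [[ 0.572 -0.324  0.07 ]]
c2 [[ 0.429 -0.311  0.07 ]]
c3 [[ 0.402 -0.203  0.07 ]]
hub [[0.43 0.17 0.04]]
handle [[0.447 0.111 0.086]]
shaft [[0.579 0.133 0.1  ]]
matc [[0.502 0.381 0.003]]
bayBL(gear near-left top) [[0.526 0.187 0.07 ]]
gear far left [[0.669 0.191 0.07 ]]
block far right [[ 0.668 -0.187  0.05 ]]
near right [[ 0.532 -0.182  0.05 ]]
sock0 [[0.583 0.034 0.05 ]]
sock1 [[ 0.585 -0.024  0.05 ]]
sock2 [[ 0.585 -0.084  0.05 ]]
sock3 [[ 0.586 -0.143  0.05 ]]
65.15396546766375 318.80004601719173 194.95559566396693 0.014024542733805878
[0.07161778 0.55049978 0.37240916] [[ 0.265  0.964 -0.001 -0.549]
 [-0.919  0.252 -0.303  0.04 ]
 [-0.292  0.081  0.953 -0.379]
 [ 0.     0.     0.     1.   ]]
```

View pics/crop0.png

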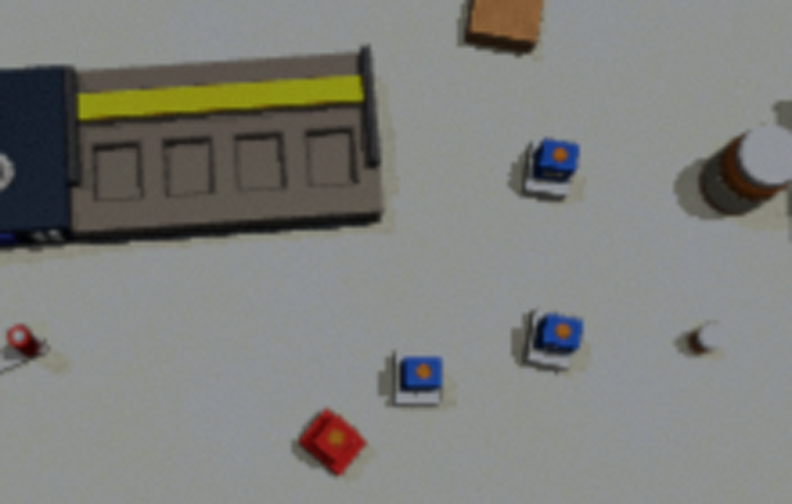

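The crop shows the three cartridges, each blue on white with an orange dot, at about (555,160), (555,335) and (418,378). The red look-alike is at (333,440). I choose the three blue ones and move over them for a close wrist view.

```bash
python3 -m crank '[0,0,-0.13,0.035,-0.035,0.005,100, 0,0,-0.13,0.035,-0.035,0.005,100, 0,0,-0.13,0.035,-0.035,0.005,100, 0,0,-0.13,0.035,-0.035,0.005,100, 0,0,-0.13,0.035,-0.035,0.005,100, 0,0,-0.13,0.035,-0.035,0.005,100, 0,0,-0.13,0.035,-0.035,0.005,100, 0,0,-0.13,0.035,-0.035,0.005,100, 0,0,-0.13,0,-0.041,0,100, 0,0,-0.13,0,-0.041,0,100, 0,0,0,0,-0.041,0,100, 0,0,0,0,-0.041,0,100, 0,0,0,0,-0.041,0,100, 0,0,0,0,-0.041,0,100, 0,0,0,0,-0.041,0,100, 0,0,0,0,-0.041,0,100, 0,0,0,0,-0.041,0,100, 0,0,0,0,-0.041,0,100, 0,0,0,0,0,0,100, 0,0,0,0,0,0,100]' 40
python3 - <<'E'
from h import *
import pickle
w=cam('wrist'); pickle.dump(w,open('w1.pkl','wb')); save(w,'w1',s=1.25)
print(observe()['position'],observe()['tool_rot'].round(3))
E
```

```text
time_s: 2.15
position: [0.4264, -0.1602, 0.285]
tool_rot: [[1.0, -0.001, -0.001], [-0.001, -1.0, 0.001], [-0.001, -0.001, -1.0]]
ft_force: [0.2, 0.3, -0.3]
grip_width: 0.0855
[ 0.42640448 -0.15943941  0.28512021] [[ 1.     0.001 -0.001]
 [ 0.001 -1.     0.001]
 [-0.001 -0.001 -1.   ]]
```

View pics/w1.png

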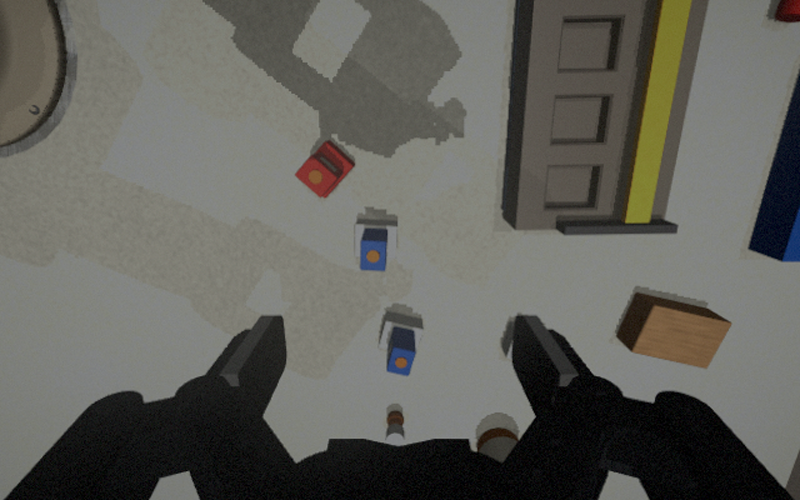

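The wrist view shows the two cartridges' blue tops at (373,250) and (401,350), the red decoy at (325,170) and the sockets at right. The far cartridge is behind the right finger. I'll measure the tops by colour.

```bash
cat >> h.py <<'E'
def tops(im,z=.07,box=None):
    "bright-blue top faces -> centre and yaw (deg, of the 24 mm side direction) on plane z"
    hsv=cv2.cvtColor(im['frame'],cv2.COLOR_RGB2HSV); h,s,v=cv2.split(hsv)
    m=((h>100)&(h<125)&(s>150)&(v>95)).astype(np.uint8); o=((h>5)&(h<20)&(s>150)&(v>100)).astype(np.uint8)
    if box: 
        b=np.zeros_like(m); b[box[1]:box[3],box[0]:box[2]]=1; m*=b; o*=b
    m=cv2.morphologyEx(m|o,cv2.MORPH_CLOSE,np.ones((3,3)))
    m=cv2.morphologyEx(m,cv2.MORPH_OPEN,np.ones((3,3)))
    out=[]
    for c in cv2.findContours(m,cv2.RETR_EXTERNAL,cv2.CHAIN_APPROX_NONE)[0]:
        if cv2.contourArea(c)<60: continue
        P=onz(im,c.reshape(-1,2),z)[:,:2]
        (cx,cy),(a,b_),ang=cv2.minAreaRect((P*1000).astype(np.float32))
        if max(a,b_)>60: continue
        if a>b_: ang+=90; 
        ang=(ang+90)%180-90
        mm=np.zeros_like(m); cv2.drawContours(mm,[c],-1,1,-1); od=np.argwhere(mm&o)
        oc=onz(im,[od.mean(0)[::-1]],z)[0,:2].round(4) if len(od) else None
        out.append((c.reshape(-1,2).mean(0).round(),round(cx,1),round(cy,1),(round(min(a,b_),1),round(max(a,b_),1)),round(ang,1),oc)); print(out[-1])
    return out
E
python3 - <<'E'
from h import *
import pickle
w=pickle.load(open('w1.pkl','rb')); tops(w); print(onz(w,np.array([[517,229],[600,186],[546,186],[555,120],[609,120],[564,45],[619,45]])/1.25,.05).round(4)); 
f=w['frame']; print(f[200,298],f[190,298],f[205,290],f[275,320])
E
```

```text
(array([320., 289.]), 428.6, -316.4, (21.9, 26.8), -14.2, array([ 0.4284, -0.3174]))
(array([635., 192.]), 780.4, -186.7, (12.8, 45.7), 17.0, None)
(array([252., 141.]), 353.5, -130.1, (10.8, 11.0), -89.9, array([ 0.3536, -0.1303]))
[[ 0.5399 -0.183   0.05  ]
 [ 0.6125 -0.1417  0.05  ]
 [ 0.5628 -0.1416  0.05  ]
 [ 0.5639 -0.0835  0.05  ]
 [ 0.6111 -0.0836  0.05  ]
 [ 0.5638 -0.0241  0.05  ]
 [ 0.6093 -0.0243  0.05  ]]
[108  82  72] [42 47 57] [ 53  75 123] [39 44 56]
```

```bash
sed -i 's/(s>150)&(v>95)/(s>110)\&(v>80)/' h.py; python3 - <<'E'
from h import *
import pickle
w=pickle.load(open('w1.pkl','rb')); print(observe()['position']); tops(w)
print('side');im=pickle.load(open('side0.pkl','rb')); t=pickle.load(open('top0.pkl','rb')); tops(im);print('top'); tops(t)
E
```

```text
[ 0.42640448 -0.15943941  0.28512021]
(array([320., 289.]), 428.2, -316.1, (22.8, 28.8), -14.3, array([ 0.4284, -0.3174]))
(array([298., 204.]), 402.7, -202.3, (22.0, 28.4), -1.6, array([ 0.4031, -0.2031]))
(array([635., 191.]), 780.3, -186.2, (12.8, 46.9), 17.0, None)
(array([252., 141.]), 353.5, -130.1, (10.8, 11.0), -89.9, array([ 0.3536, -0.1303]))
side
(array([455.,  52.]), 358.9, -889.2, (44.2, 48.3), -15.9, None)
(array([423.,  46.]), 476.1, -887.3, (42.1, 46.4), -70.1, None)
top
(array([559., 268.]), 361.3, -712.9, (45.0, 45.1), -2.7, None)
(array([377., 263.]), 401.9, -204.8, (20.0, 26.3), -3.0, array([ 0.4014, -0.2033]))
(array([416., 251.]), 427.8, -318.3, (20.3, 29.5), -2.9, array([ 0.4272, -0.3182]))
(array([551., 229.]), 472.1, -713.4, (44.2, 46.2), -3.0, None)
(array([544., 192.]), 585.2, -713.1, (43.1, 46.4), -3.2, None)
```

```bash
python3 -m crank '[0,0,-0.028,-0.008,-0.015,-0.045,100, 0,0,0,-0.008,-0.015,-0.045,100, 0,0,0,-0.0074,-0.0136,-0.045,100, 0,0,0,0,0,0,100]' 
python3 - <<'E'
from h import *
w=cam('wrist');print(observe()['position']);tops(w); save(w,'w2',s=1)
E
```

```text
time_s: 2.6
position: [0.4011, -0.2016, 0.1466]
tool_rot: [[1.0, -0.027, -0.007], [-0.027, -1.0, 0.006], [-0.007, -0.006, -1.0]]
ft_force: [-0.5, 0.4, 0.8]
grip_width: 0.0853
[ 0.40262693 -0.20218083  0.14950386]
(array([358., 341.]), 429.0, -312.9, (21.7, 22.9), 76.0, array([ 0.4285, -0.317 ]))
(array([321., 213.]), 402.2, -203.4, (22.7, 27.6), -2.7, array([ 0.4023, -0.2035]))
(array([241., 108.]), 353.5, -130.5, (10.5, 10.7), 83.8, array([ 0.3531, -0.1306]))
```

View pics/w2.png

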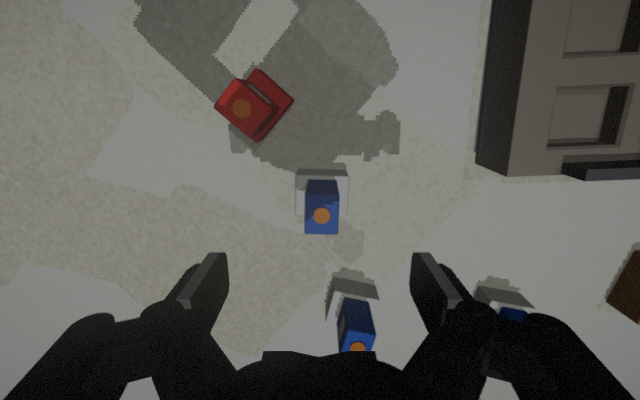

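```bash
python3 -m crank '[0,0,0,0,-0.0013,-0.032,100, 0,0,0,0,0,-0.032,100, 0,0,0,0,0,-0.032,100, 0,0,0,0,0,0,100, 0,0,0,0,0,0,10, 0,0,0,0,0,0,10, 0,0,0,0,0,0,10, 0,0,0,0,0,0,10, 0,0,0,0,0,0,10, 0,0,0,0,0,0,10, 0,0,0,0,0,0.02,10, 0,0,0,0,0,0.04,10, 0,0,0,0,0,0.04,10, 0,0,0,0,0,0.03,10, 0,0,0,0,0,0,10]' 40
python3 - <<'E'
from h import *
w=cam('wrist');s=observe();print(s['position'],s['tool_rot'].round(3));tops(w,s['position'][2]+.016)
E
```

```text
time_s: 4.15
position: [0.4043, -0.2057, 0.1879]
tool_rot: [[1.0, -0.027, 0.006], [-0.027, -1.0, -0.005], [0.006, 0.005, -1.0]]
ft_force: [0.9, -0.3, -2.0]
grip_width: 0.0234
[ 0.40349437 -0.205091    0.18565523] [[ 1.    -0.027  0.003]
 [-0.027 -1.    -0.002]
 [ 0.003  0.002 -1.   ]]
(array([502., 313.]), 482.6, -220.6, (10.7, 13.5), -12.4, array([ 0.4831, -0.2211]))
(array([318., 264.]), 404.5, -194.3, (8.7, 20.6), 85.5, None)
(array([247.,  99.]), 381.3, -128.8, (4.8, 5.0), -5.2, array([ 0.3813, -0.1288]))
```

```bash
python3 -m crank '[0,0,0.028,0.03,0.02,0.016,10, 0,0,0,0.04,0.03,0.02,10, 0,0,0,0.04,0.03,0.02,10, 0,0,0,0.03,0.02,0.01,10, 0,0,0,0.017,0.0035,0,10, 0,0,0,0,0,0,10, 0,0,0,0,0,0,10, 0,0,0,0,0,0,10]' 40
python3 - <<'E'
from h import *
import pickle
w=cam('wrist');pickle.dump(w,open('w3.pkl','wb'));s=observe();print(s['position'],s['tool_rot'].round(3));save(w,'w3',s=1.25)
E
```

```text
time_s: 5.0
position: [0.5535, -0.106, 0.2466]
tool_rot: [[1.0, 0.0, -0.002], [0.0, -1.0, 0.001], [-0.002, -0.001, -1.0]]
ft_force: [-0.7, -0.4, -0.6]
grip_width: 0.0233
[ 0.55357786 -0.10607725  0.24693815] [[ 1.    -0.    -0.001]
 [-0.    -1.     0.   ]
 [-0.001 -0.    -1.   ]]
```

View pics/w3.png

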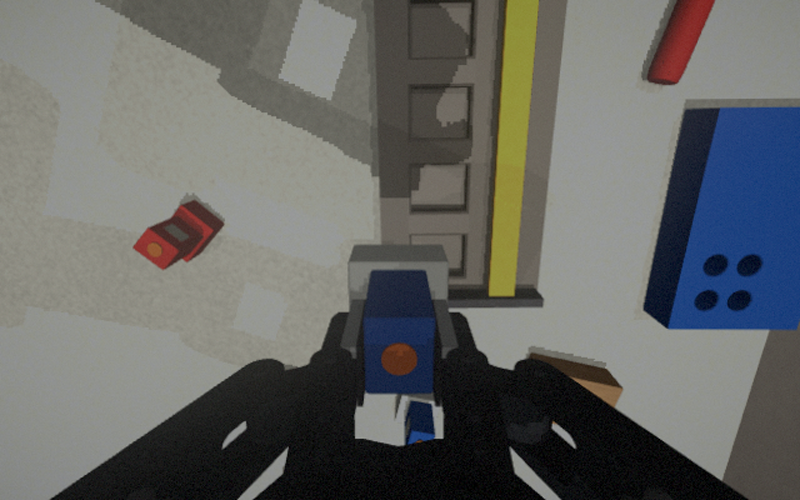

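The wrist view shows the held cartridge upright, with all four sockets at columns ~410-470 and rows 28, 112, 188 and 254, and the bar at column ~515. A magnified crop will give the socket edges.

```bash
python3 - <<'E'
from h import *
import pickle
w=pickle.load(open('w3.pkl','rb')); f=w['frame'].copy()
hsv=cv2.cvtColor(f,cv2.COLOR_RGB2HSV); m=(hsv[...,0]>22)&(hsv[...,0]<35)&(hsv[...,1]>170)&(hsv[...,2]>90)
L=[];R=[]
for r in range(5,225,3):
    c=np.where(m[r])[0]
    if len(c)>8: L.append((c.min()-.5,r)); R.append((c.max()+.5,r))
for e in(L,R):
    P=onz(w,e,.071)[:,:2]; p=np.polyfit(P[:,1],P[:,0],1); print('x=%.4f + %.4f y'%(p[1],p[0]),np.degrees(np.arctan(-p[0])),np.std(P[:,0]-np.polyval(p,P[:,1])))
g=f[0:240,290:450].astype(float); g=np.clip(g*2.2,0,255).astype(np.uint8)
g=cv2.resize(g,None,fx=2.5,fy=2.5,interpolation=cv2.INTER_CUBIC)
cv2.imwrite('pics/w3c.png',g[:,:,::-1])
E
```

```text
Traceback (most recent call last):
  File "h.py", line 14, in onz
    o,d=ray(im,px); return o+d*((z-o[2])/d[:,2])[:,None]
        ~~~^^^^^^^
  File "h.py", line 9, in ray
    k,d=K(im); u=cv2.undistortPointsIter(np.array(px,float).reshape(-1,1,2),k,d,None,None,(3,100,1e-9)).reshape(-1,2)
                 ~~~~~~~~~~~~~~~~~~~~~~~^^^^^^^^^^^^^^^^^^^^^^^^^^^^^^^^^^^^^^^^^^^^^^^^^^^^^^^^^^^^^^^
cv2.error: OpenCV(4.12.0) /io/opencv/modules/calib3d/src/undistort.dispatch.cpp:347: error: (-215:Assertion failed) CV_IS_MAT(_src) && CV_IS_MAT(_dst) && (_src->rows == 1 || _src->cols == 1) && (_dst->rows == 1 || _dst->cols == 1) && _src->cols + _src->rows - 1 == _dst->rows + _dst->cols - 1 && (CV_MAT_TYPE(_src->type) == CV_32FC2 || CV_MAT_TYPE(_src->type) == CV_64FC2) && (CV_MAT_TYPE(_dst->type) == CV_32FC2 || CV_MAT_TYPE(_dst->type) == CV_64FC2) in function 'cvUndistortPointsInternal'
```

```bash
python3 - <<'E'
from h import *
import pickle
w=pickle.load(open('w3.pkl','rb')); f=w['frame'].copy()
m=(f[...,0]>1.8*f[...,2].astype(float))&(f[...,1]>1.6*f[...,2].astype(float))&(f[...,0]>60)
m[:,:380]=0; m[:,440:]=0
L=[];R=[]
for r in range(5,225,3):
    c=np.where(m[r])[0]
    if len(c)>8: L.append((c.min()-.5,r)); R.append((c.max()+.5,r))
for e in(L,R):
    P=onz(w,e,.071)[:,:2]; p=np.polyfit(P[:,1],P[:,0],1); print(len(e),'x=%.4f + %.4f y'%(p[1],p[0]),np.degrees(np.arctan(-p[0])),np.std(P[:,0]-np.polyval(p,P[:,1])))
g=f[0:240,290:450].astype(float); g=np.clip(g*2.2,0,255).astype(np.uint8)
g=cv2.resize(g,None,fx=2.5,fy=2.5,interpolation=cv2.INTER_CUBIC)
cv2.imwrite('pics/w3c.png',g[:,:,::-1])
E
```

```text
74 x=0.6251 + -0.0181 y 1.0372824013517778 0.00030413506406049
74 x=0.6480 + -0.0153 y 0.8785813072235794 0.0002902182284296512
```

View pics/w3c.png

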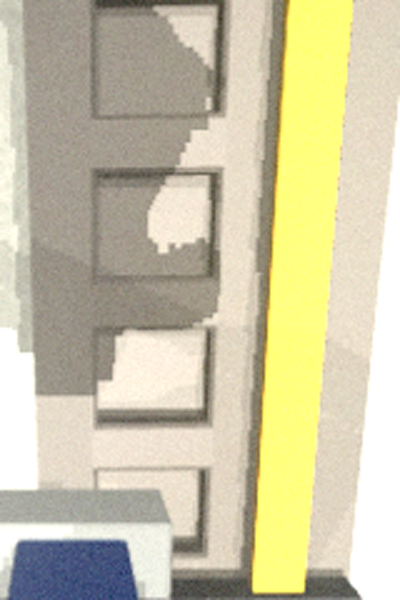

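```bash
python3 - <<'E'
from h import *
import pickle
w=pickle.load(open('w3.pkl','rb'))
for n,x0,x1,y0,y1 in [('s1',92,218,168,280),('s2',94,213,326,427),('s3',95,208,466,556)]:
    xm,ym=(x0+x1)/2,(y0+y1)/2
    p=np.array([[x0,ym],[x1,ym],[xm,y0],[xm,y1]])/2.5+[290,0]
    P=onz(w,p-.3,.05); print(n,((P[0,0]+P[1,0])/2).round(4),((P[2,1]+P[3,1])/2).round(4),'size',(P[1,0]-P[0,0]).round(4),(P[2,1]-P[3,1]).round(4))
k=[310,355,360]; print(observe()['position'])
E
```

```text
s1 0.5852 -0.0233 size 0.0494 0.0415
s2 0.5866 -0.0832 size 0.0494 0.0421
s3 0.5877 -0.1423 size 0.0495 0.0418
[ 0.55357786 -0.10607725  0.24693815]
```

```bash
cat >> h.py <<'E'
def held(w,dz=.016):
    s=observe(); p=s['position']; f=w['frame'].astype(float)
    o=(f[...,0]>2*f[...,2])&(f[...,0]>1.5*f[...,1])&(f[...,0]>50); o[:,:280]=0;o[:,360:]=0;o[:250]=0;o[330:]=0
    c=np.argwhere(o).mean(0)[::-1]; P=onz(w,[c],p[2]+dz)[0]; print('dot',c,o.sum(),'offset from tcp',(P-p).round(4),'tcp',p.round(4), 'yaw',np.degrees(np.arctan2(s['tool_rot'][1,0],s['tool_rot'][0,0])).round(2))
E
python3 - <<'E'
from h import *
import pickle
held(pickle.load(open('w3.pkl','rb')))
E
```

```text
dot [318.94265233 286.7688172 ] 558 offset from tcp [0.     0.0025 0.016 ] tcp [ 0.5536 -0.1061  0.2469] yaw -0.0
```

```bash
python3 -m crank '[0,0,0.0175,0.012,-0.013,0,10, 0,0,0,0.012,-0.014,-0.02,10, 0,0,0,0.01,-0.0119,-0.04,10, 0,0,0,0,0,-0.04,10, 0,0,0,0,0,-0.022,10, 0,0,0,0,0,0,10, 0,0,0,0,0,0,10, 0,0,0,0,0,0,10, 0,0,0,0,0,0,10]' 40
python3 - <<'E'
from h import *
held(cam('wrist'))
E
```

```text
time_s: 5.95
position: [0.5889, -0.1448, 0.1272]
tool_rot: [[1.0, 0.018, 0.003], [0.018, -1.0, -0.001], [0.003, 0.001, -1.0]]
ft_force: [0.2, 0.4, -1.9]
grip_width: 0.0235
dot [318.94614004 286.72172352] 557 offset from tcp [0.0001 0.0019 0.016 ] tcp [ 0.5888 -0.1447  0.1268] yaw 1.06
```

```bash
python3 -m crank '[0,0,0,-0.0012,0,-0.01,10, 0,0,0,0,0,-0.01,10, 0,0,0,0,0,-0.008,10, 0,0,0,0,0,-0.006,10, 0,0,0,0,0,-0.005,10, 0,0,0,0,0,0,10, 0,0,0,0,0,0,10, 0,0,0,0,0,0,10]' 40
```

```text
time_s: 6.8
position: [0.5868, -0.1444, 0.089]
tool_rot: [[1.0, 0.019, 0.0], [0.019, -1.0, -0.001], [0.0, 0.001, -1.0]]
ft_force: [-11.4, 3.4, 22.9]
grip_width: 0.023
```

```bash
python3 -m crank '[0,0,0,0,0,0,50, 0,0,0,0,0,0,50, 0,0,0,0,0,0,50, 0,0,0,0,0,0.03,50, 0,0,0,0,0,0.04,50, 0,0,0,0,0.02,0.04,50, 0,0,0,0,0.03,0.02,50, 0,0,0,0,0.02,0,100, 0,0,0,0,0,0,100]' 40
python3 - <<'E'
from h import *
w=cam('wrist'); s=observe(); print(s['position']); tops(w,.104); save(w,'w4',s=1)
E
```

```text
time_s: 7.7
position: [0.5873, -0.0724, 0.2169]
tool_rot: [[1.0, 0.021, 0.001], [0.021, -1.0, 0.0], [0.001, -0.0, -1.0]]
ft_force: [0.4, 0.1, 0.0]
grip_width: 0.0703
[ 0.58726602 -0.07370996  0.21625965]
(array([175., 389.]), 448.6, -277.1, (20.2, 26.9), -14.1, array([ 0.4481, -0.2781]))
(array([316., 271.]), 586.6, -141.8, (22.9, 28.8), 1.3, array([ 0.5868, -0.1427]))
(array([ 72., 238.]), 382.8, -113.9, (9.2, 10.9), -88.9, array([ 0.3825, -0.1139]))
```

View pics/w4.png

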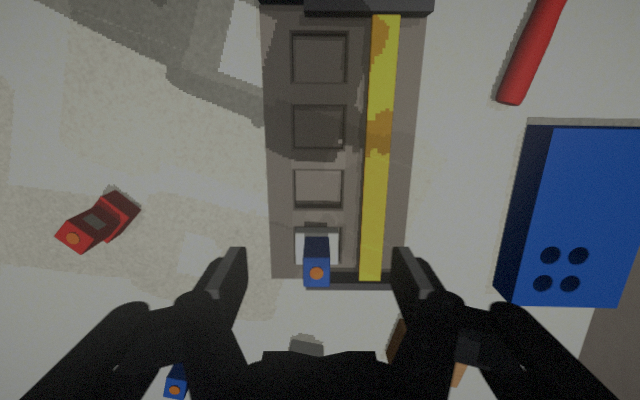

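The wrist view shows the first cartridge seated in socket 3, with its top at (316,271) and the white rim even around it. Next is the cartridge at (0.4285,-0.317).

```bash
python3 -m crank '[0,0,-0.09,-0.025,-0.038,0,100, 0,0,-0.09,-0.025,-0.038,0,100, 0,0,-0.087,-0.025,-0.038,0,100, 0,0,0,-0.025,-0.038,0,100, 0,0,0,-0.025,-0.038,-0.02,100, 0,0,0,-0.0335,-0.0405,-0.046,100, 0,0,0,0,0,0,100, 0,0,0,0,0,0,100,0,0,0,0,0,0,100]' 40
python3 - <<'E'
from h import *
w=cam('wrist'); s=observe(); print(s['position'],np.degrees(np.arctan2(s['tool_rot'][1,0],s['tool_rot'][0,0]))); tops(w); save(w,'w5')
E
```

```text
time_s: 8.65
position: [0.4388, -0.2936, 0.164]
tool_rot: [[0.969, -0.246, 0.001], [-0.246, -0.969, -0.001], [0.001, 0.0, -1.0]]
ft_force: [0.6, -0.3, 0.2]
grip_width: 0.0857
[ 0.43905402 -0.29328507  0.16419699] -14.176792876943964
(array([313., 234.]), 428.5, -317.3, (22.9, 27.9), -14.1, array([ 0.4283, -0.3179]))
(array([504., 206.]), 572.8, -329.5, (22.9, 28.7), -13.3, array([ 0.5735, -0.3303]))
```

```bash
python3 -m crank '[0,0,0,-0.0106,-0.0243,-0.01,100, 0,0,0,0,0,-0.03,100, 0,0,0,0,0,-0.035,100, 0,0,0,0,0,-0.035,100, 0,0,0,0,0,0,100, 0,0,0,0,0,0,100, 0,0,0,0,0,0,100]' 40
```

```text
time_s: 9.4
position: [0.4288, -0.3183, 0.0556]
tool_rot: [[0.969, -0.245, 0.002], [-0.245, -0.969, -0.003], [0.003, 0.002, -1.0]]
ft_force: [0.3, -0.4, 1.2]
grip_width: 0.0855
```

```bash
python3 -m crank '[0,0,0,0,0,0,10, 0,0,0,0,0,0,10, 0,0,0,0,0,0,10, 0,0,0,0,0,0,10, 0,0,0,0,0,0,10, 0,0,0,0,0,0,10, 0,0,0,0,0,0.02,10, 0,0,0,0,0,0.03,10, 0,0,0,0,0,0.03,10, 0,0,0,0,0,0.03,10, 0,0,0.06,0.02,0.03,0.02,10, 0,0,0.06,0.02,0.03,0,10, 0,0,0.06,0.02,0.03,0,10, 0,0,0.06,0.02,0.03,0,10, 0,0,0.025,0.02,0.03,0,10, 0,0,0,0.02,0.03,0,10, 0,0,0,0.02,0.03,0,10, 0,0,0,0.017,0.023,0,10, 0,0,0,0,0,0,10, 0,0,0,0,0,0,10]' 40
python3 - <<'E'
from h import *
held(cam('wrist'),.0145)
E
```

```text
time_s: 11.4
position: [0.5845, -0.0846, 0.183]
tool_rot: [[1.0, 0.017, -0.001], [0.017, -1.0, 0.0], [-0.001, -0.0, -1.0]]
ft_force: [-0.1, 0.1, -0.8]
grip_width: 0.0236
dot [318.69148936 290.97695035] 564 offset from tcp [ 0.0002 -0.0001  0.0145] tcp [ 0.5843 -0.0852  0.1832] yaw 0.94
```

```bash
python3 -m crank '[0,0,0,0.002,0.0022,-0.02,10, 0,0,0,0,0,-0.02,10, 0,0,0,0,0,-0.017,10, 0,0,0,0,0,0,10, 0,0,0,0,0,0,10]' 40; python3 -c "
from h import *
print(observe()['position'])"
```

```text
time_s: 11.95
position: [0.5865, -0.0835, 0.127]
tool_rot: [[1.0, 0.015, 0.0], [0.015, -1.0, -0.0], [0.0, 0.0, -1.0]]
ft_force: [-0.3, 0.1, -0.6]
grip_width: 0.0236
[ 0.5865195  -0.08347206  0.12701653]
```

```bash
python3 -m crank '[0,0,0,0,0.0004,-0.01,10, 0,0,0,0,0,-0.01,10, 0,0,0,0,0,-0.01,10, 0,0,0,0,0,-0.005,10, 0,0,0,0,0,-0.005,10, 0,0,0,0,0,0,10, 0,0,0,0,0,0,10]' 40; python3 -m crank '[0,0,0,0,0,0,50, 0,0,0,0,0,0,50, 0,0,0,0,0,0,50, 0,0,0,0,0,0.03,50, 0,0,0,0,0,0.04,50, 0,0,0,0,0.015,0.04,100, 0,0,0,0,0.03,0,100, 0,0,0,0,0.02,0,100, 0,0,0,0,0,0,100]'
python3 - <<'E'
from h import *
w=cam('wrist'); s=observe(); print(s['position']); tops(w,.104); save(w,'w6')
E
```

```text
time_s: 12.65
position: [0.5868, -0.0822, 0.0877]
tool_rot: [[1.0, 0.017, 0.001], [0.017, -1.0, -0.001], [0.001, 0.001, -1.0]]
ft_force: [-3.5, 1.0, 10.0]
grip_width: 0.023
time_s: 13.55
position: [0.5865, -0.0151, 0.1967]
tool_rot: [[1.0, 0.019, 0.0], [0.019, -1.0, 0.0], [0.0, -0.0, -1.0]]
ft_force: [-0.2, -0.0, 0.5]
grip_width: 0.0854
[ 0.58659993 -0.01639475  0.19642366]
(array([316., 341.]), 586.9, -141.4, (22.8, 29.6), 0.4, array([ 0.5868, -0.1428]))
(array([ 71., 303.]), 384.4, -104.9, (9.6, 10.1), -89.3, array([ 0.3846, -0.1049]))
(array([318., 281.]), 587.2, -81.3, (22.5, 29.0), 0.4, array([ 0.5869, -0.082 ]))
```

```bash
python3 -m crank '[0,0,-0.06,0,-0.03,0,100, 0,0,-0.06,0,-0.034,0,100, 0,0,-0.06,-0.002,-0.034,0,100, 0,0,-0.06,-0.002,-0.034,0,100, 0,0,-0.011,-0.002,-0.034,0,100, 0,0,0,-0.002,-0.034,0,100, 0,0,0,-0.002,-0.034,0,100, 0,0,0,-0.002,-0.034,-0.01,60, 0,0,0,-0.0015,-0.03,-0.02,60, 0,0,0,0,0,0,60, 0,0,0,0,0,0,60]' 40
python3 - <<'E'
from h import *
w=cam('wrist'); s=observe(); print(s['position'],np.degrees(np.arctan2(s['tool_rot'][1,0],s['tool_rot'][0,0]))); tops(w); save(w,'w7')
E
```

```text
time_s: 14.7
position: [0.5725, -0.3162, 0.1657]
tool_rot: [[0.972, -0.234, -0.001], [-0.234, -0.972, 0.001], [-0.002, -0.001, -1.0]]
ft_force: [-1.0, 0.5, 1.1]
grip_width: 0.0515
[ 0.57298651 -0.31547304  0.16652194] -13.473061049311834
(array([325., 218.]), 573.7, -329.6, (22.2, 28.9), -12.3, array([ 0.5737, -0.3307]))
```

View pics/w7.png

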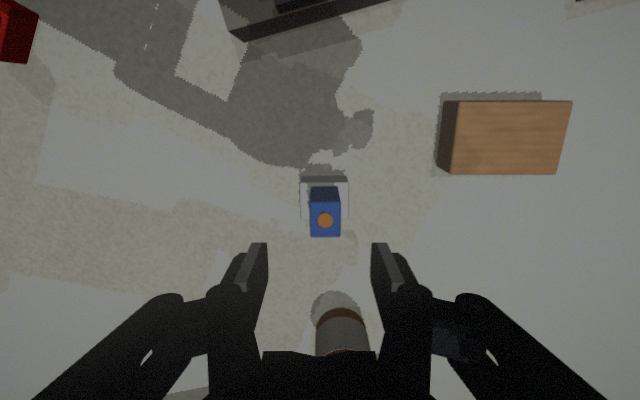

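The view shows cartridge c1 at (325,218), clear of the jar (bottom, 340,330) and the pack. Now to grasp it.

```bash
python3 -m crank '[0,0,0,0.0007,-0.0145,-0.011,60, 0,0,0,0,0,-0.035,60, 0,0,0,0,0,-0.035,60, 0,0,0,0,0,-0.03,60, 0,0,0,0,0,0,60, 0,0,0,0,0,0,60, 0,0,0,0,0,0,60]' 40; python3 -m crank '[0,0,0,0,0,0,10, 0,0,0,0,0,0,10, 0,0,0,0,0,0,10, 0,0,0,0,0,0,10, 0,0,0,0,0,0,10, 0,0,0,0,0,0.02,10, 0,0,0,0,0,0.03,10, 0,0,0,0,0,0.03,10, 0,0,0,0,0,0.03,10, 0,0,0.06,0.001,0.03,0.02,10, 0,0,0.06,0.001,0.034,0,10, 0,0,0.06,0.002,0.034,0,10, 0,0,0.06,0.002,0.034,0,10, 0,0,0.013,0.001,0.034,0,10, 0,0,0,0.001,0.034,0,10, 0,0,0,0.001,0.034,0,10, 0,0,0,0.001,0.034,0,10, 0,0,0,0.001,0.034,0,10, 0,0,0,0,0,0,10, 0,0,0,0,0,0,10]' 40
python3 - <<'E'
from h import *
held(cam('wrist'),.0145)
E
```

```text
time_s: 15.45
position: [0.5748, -0.3304, 0.0576]
tool_rot: [[0.973, -0.232, 0.003], [-0.232, -0.973, -0.002], [0.003, 0.002, -1.0]]
ft_force: [0.3, 0.1, 0.2]
grip_width: 0.0515
time_s: 17.45
position: [0.5848, -0.0273, 0.1856]
tool_rot: [[1.0, 0.02, 0.0], [0.02, -1.0, -0.0], [0.0, 0.0, -1.0]]
ft_force: [0.4, 0.5, -1.8]
grip_width: 0.0236
dot [318.93245779 288.35084428] 533 offset from tcp [0.     0.0012 0.0145] tcp [ 0.5849 -0.0281  0.1856] yaw 1.07
```

```bash
python3 -m crank '[0,0,0,0.0009,0.0053,-0.02,10, 0,0,0,0,0,-0.02,10, 0,0,0,0,0,-0.017,10, 0,0,0,0,0,0,10, 0,0,0,0,0,0,10, 0,0,0,0,0,0,10]' 40; python3 -c "
from h import *
print(observe()['position'])"
```

```text
time_s: 18.1
position: [0.5863, -0.0231, 0.1296]
tool_rot: [[1.0, 0.018, 0.002], [0.018, -1.0, -0.001], [0.002, 0.001, -1.0]]
ft_force: [0.0, 0.5, -0.6]
grip_width: 0.0233
[ 0.58629825 -0.02308275  0.12963343]
```

```bash
python3 -m crank '[0,0,0,-0.0003,0,-0.01,10, 0,0,0,0,0,-0.01,10, 0,0,0,0,0,-0.01,10, 0,0,0,0,0,-0.006,10, 0,0,0,0,0,-0.005,10, 0,0,0,0,0,0,10, 0,0,0,0,0,0,10]' 40; python3 -m crank '[0,0,0,0,0,0,50, 0,0,0,0,0,0,50, 0,0,0,0,0,0,50, 0,0,0,0,0,0.03,50, 0,0,0,0,0,0.04,50, 0,0,0,0,0.015,0.04,100, 0,0,0,-0.02,0.03,0.02,100, 0,0,0,-0.02,0.035,0.02,100, 0,0,0,-0.02,0.035,0.02,100, 0,0,0,-0.02,0.035,0,100, 0,0,0,0,0,0,100, 0,0,0,0,0,0,100]'
python3 - <<'E'
from h import *
import pickle
w=cam('wrist'); s=observe(); print(s['position']); tops(w,.104); save(w,'w8',s=1.25); pickle.dump(w,open('w8.pkl','wb'))
t=cam('top'); tops(t,.104); pickle.dump(t,open('t8.pkl','wb'))
E
```

```text
time_s: 18.8
position: [0.5849, -0.0222, 0.0907]
tool_rot: [[1.0, 0.019, 0.001], [0.019, -1.0, -0.001], [0.001, 0.001, -1.0]]
ft_force: [-13.7, 0.8, 30.7]
grip_width: 0.0234
time_s: 20.0
position: [0.5054, 0.128, 0.2574]
tool_rot: [[1.0, 0.02, -0.0], [0.02, -1.0, -0.0], [-0.0, 0.0, -1.0]]
ft_force: [0.9, -0.0, -0.2]
grip_width: 0.0854
[0.50578967 0.12729934 0.25713383]
(array([388., 357.]), 586.6, -75.9, (19.7, 23.1), -88.5, array([ 0.5881, -0.0794]))
(array([390., 318.]), 584.5, -21.6, (23.5, 29.6), 1.3, array([ 0.5849, -0.0225]))
(array([160.,  40.]), 374.7, 244.4, (15.1, 15.8), -7.3, None)
(array([558., 268.]), 358.8, -695.0, (43.8, 43.9), -2.7, None)
(array([551., 229.]), 466.6, -695.4, (43.0, 44.9), -3.0, None)
(array([311., 202.]), 584.2, -22.7, (21.0, 29.2), -3.1, array([ 0.5848, -0.0228]))
(array([332., 200.]), 587.0, -82.5, (21.0, 26.2), -3.1, array([ 0.5855, -0.0817]))
(array([352., 199.]), 586.8, -142.1, (21.0, 29.1), -3.1, array([ 0.5861, -0.142 ]))
(array([544., 192.]), 576.6, -695.1, (41.9, 45.2), -3.2, None)
(array([606.,  33.]), 1076.7, -970.2, (33.5, 36.1), -10.7, array([ 1.0773, -0.97  ]))
```

View pics/w8.png

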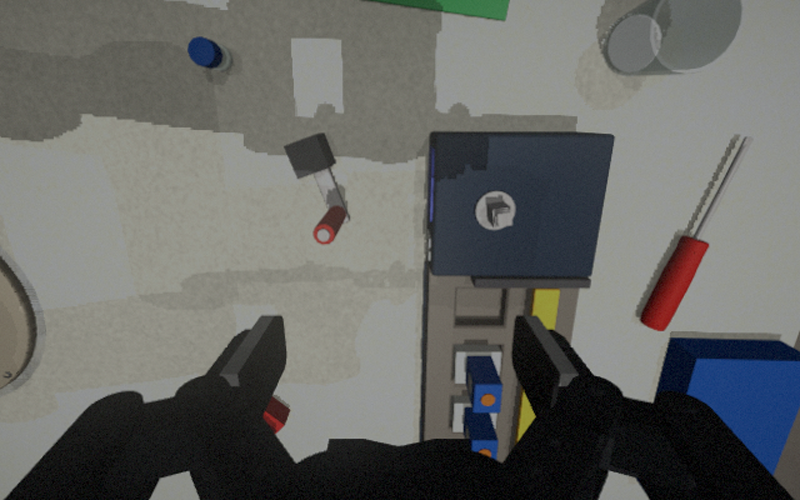

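The view shows all three cartridges seated: s1 at (487,390), s2 below it. The crank hub is at (310,155) with its handle at (325,233), pointing away from it. The square shaft is at (497,210) and socket 0 is empty. I'll look at the shaft close up.

```bash
python3 -m crank '[0,0,-0.019,0.025,0,-0.02,100, 0,0,0,0.025,0,-0.02,100, 0,0,0,0.023,0,-0.025,100, 0,0,0,0,0,0,100, 0,0,0,0,0,0,100]'
python3 - <<'E'
from h import *
import pickle
w=cam('wrist'); s=observe(); print(s['position']); pickle.dump(w,open('w9.pkl','wb'))
p=proj(w,[.579,.133,.1])[0].astype(int); print(p)
f=np.clip(w['frame'].astype(float)*1.6,0,255).astype(np.uint8); x0,y0=p[0]-45,max(p[1]-40,0)
print(x0,y0); cv2.imwrite('pics/w9.png',cv2.resize(f[y0:y0+80,x0:x0+90],None,fx=6,fy=6,interpolation=cv2.INTER_CUBIC)[:,:,::-1])
E
```

```text
time_s: 20.6
position: [0.5787, 0.1266, 0.1917]
tool_rot: [[1.0, -0.002, -0.002], [-0.002, -1.0, -0.0], [-0.002, 0.0, -1.0]]
ft_force: [0.2, -0.1, 0.1]
grip_width: 0.0854
[0.57859367 0.1268988  0.19279163]
[319 196]
274 156
```

View pics/w9.png

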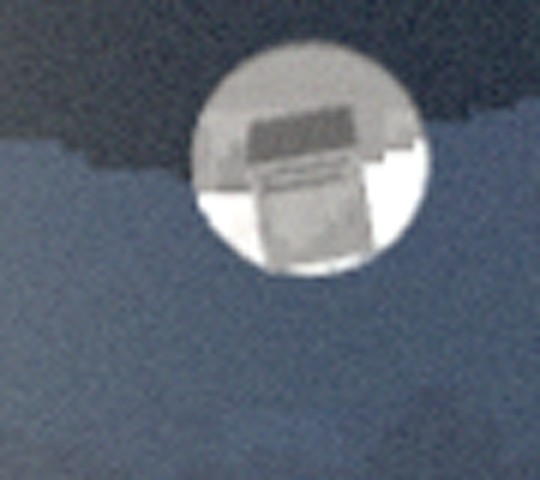

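```bash
python3 - <<'E'
from h import *
import pickle
w=pickle.load(open('w9.pkl','rb'))
u=lambda *a:np.array(a)/6+[274,156]-.4
f=w['frame'].astype(float)
print('disc',onz(w,u([310,157],[191,157],[430,157],[310,40],[310,275]),.074).round(4))
for z,a in((.074,u([250,120],[352,105])),(.097,u([250,163],[356,150])),(.103,u([268,265],[373,248])),(.103,u([258,185],[268,265])),(.103,u([360,172],[373,248]))):
    P=onz(w,a,z); d=P[1]-P[0]; print(z,P.round(4).tolist(),np.degrees(np.arctan2(d[1],d[0])).round(1),np.linalg.norm(d).round(4))
v=pickle.load(open('w8.pkl','rb'))
c=np.array([[285,149],[324,134],[336,165],[300,178],[310,156]])/1.25; P=onz(v,c,.04); print(P.round(4)); h=onz(v,[[324/1.25,235/1.25]],.086)[0]; print('handle',h, np.degrees(np.arctan2(*(h-P[4])[[1,0]])))
E
```

```text
disc [[0.5837 0.1372 0.074 ]
 [0.5676 0.1372 0.074 ]
 [0.6    0.1372 0.074 ]
 [0.5836 0.1533 0.074 ]
 [0.5838 0.1204 0.074 ]]
0.074 [[0.5756, 0.1424, 0.074], [0.5893, 0.1444, 0.074]] 8.6 0.0138
0.097 [[0.5759, 0.1427, 0.097], [0.5889, 0.1444, 0.097]] 7.3 0.0131
0.103 [[0.5782, 0.1315, 0.103], [0.5909, 0.1337, 0.103]] 9.7 0.0129
0.103 [[0.577, 0.1416, 0.103], [0.5782, 0.1315, 0.103]] -83.3 0.0102
0.103 [[0.5892, 0.1433, 0.103], [0.5909, 0.1337, 0.103]] -79.8 0.0097
[[0.4069 0.1787 0.04  ]
 [0.4407 0.1919 0.04  ]
 [0.4502 0.1662 0.04  ]
 [0.4183 0.1542 0.04  ]
 [0.428  0.1733 0.04  ]]
handle [0.44630964 0.11626225 0.086     ] -72.22228070142101
```

```bash
python3 -m crank '[0,0,0.08,-0.03,0.01,0,100, 0,0,0.08,-0.03,0.01,0,100, 0,0,0.08,-0.03,0.01,0,100, 0,0,0.07,-0.03,0.01,0,100, 0,0,0.02,-0.03,0.006,0,100, 0,0,0,0,0,0,100, 0,0,0,0,0,0,100]'
python3 - <<'E'
from h import *
import pickle
w=cam('wrist'); s=observe(); print(s['position'],np.degrees(np.arctan2(s['tool_rot'][1,0],s['tool_rot'][0,0]))); pickle.dump(w,open('w10.pkl','wb'))
f=np.clip(w['frame'].astype(float)*1.5,0,255).astype(np.uint8)
cv2.imwrite('pics/w10.png',cv2.resize(f[100:400,180:460],None,fx=2,fy=2,interpolation=cv2.INTER_CUBIC)[:,:,::-1])
E
```

```text
time_s: 21.35
position: [0.4287, 0.1736, 0.1939]
tool_rot: [[0.946, 0.324, 0.003], [0.324, -0.946, 0.0], [0.003, 0.001, -1.0]]
ft_force: [-0.2, -1.0, -0.2]
grip_width: 0.0854
[0.42923966 0.17341203 0.19356013] 18.84859391055744
```

View pics/w10.png

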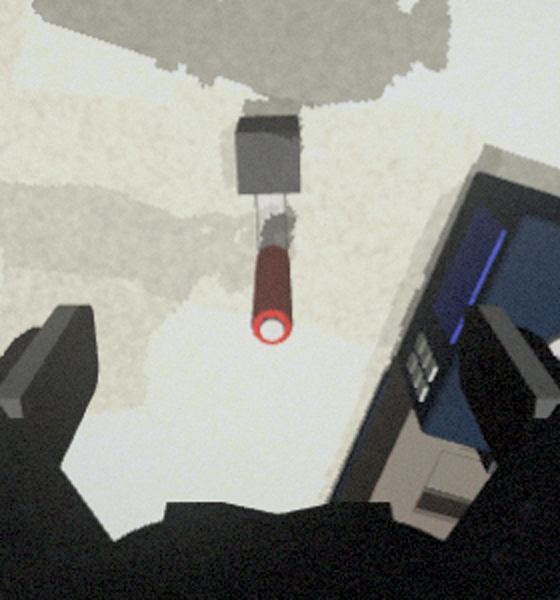

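The hub top has corners (237,138), (299,135), (300,191) and (239,194); the handle top is at (271,328), so the crank lies almost in line with the tool.

```bash
python3 - <<'E'
from h import *
import pickle
w=pickle.load(open('w10.pkl','rb'))
u=lambda *a:np.array(a)/2+[180,100]-.25
P=onz(w,u([237,138],[299,135],[300,191],[239,194]),.04); c=P.mean(0); h=onz(w,u([271,328]),.086)[0]
ang=lambda d:np.degrees(np.arctan2(d[1],d[0])).round(1)
print(c,h,ang(h-c),np.linalg.norm((h-c)[:2]),ang(P[1]-P[0]),ang(P[2]-P[3]),np.linalg.norm(P[1]-P[0]))
E
```

```text
[0.42480762 0.17258074 0.04      ] [0.44516886 0.11712529 0.086     ] -69.8 0.05907527211818883 21.8 21.9 0.02850780289240349
```

```bash
python3 -m crank '[0,0,0.035,-0.004,-0.0007,-0.04,100, 0,0,0,0,0,-0.04,100, 0,0,0,0,0,-0.04,100, 0,0,0,0,0,-0.03,100, 0,0,0,0,0,-0.0165,100, 0,0,0,0,0,0,100, 0,0,0,0,0,0,100, 0,0,0,0,0,0,100]'; python3 -m crank '[0,0,0,0,0,0,20, 0,0,0,0,0,0,20, 0,0,0,0,0,0,20, 0,0,0,0,0,0,20, 0,0,0,0,0,0,20, 0,0,0,0,0,0,20]' 60
```

```text
time_s: 22.2
position: [0.4255, 0.1729, 0.027]
tool_rot: [[0.934, 0.356, 0.002], [0.356, -0.934, 0.0], [0.002, 0.001, -1.0]]
ft_force: [0.6, -0.3, -0.7]
grip_width: 0.0852
time_s: 22.8
position: [0.4246, 0.1729, 0.0264]
tool_rot: [[0.934, 0.356, 0.0], [0.356, -0.934, 0.0], [0.0, 0.0, -1.0]]
ft_force: [-1.8, -0.6, 5.7]
grip_width: 0.0293
```

```bash
python3 -m crank '[0,0,0,0,0,0.025,20, 0,0,0,0,0,0.035,20, 0,0,0,0,0,0.035,20, 0,0,0,0,0,0.03,20, 0,0,-0.05,0.025,-0.006,0.005,20, 0,0,-0.06,0.03,-0.006,0,20, 0,0,-0.06,0.03,-0.007,0,20, 0,0,-0.046,0.03,-0.007,0,20, 0,0,0,0.025,-0.006,0,20, 0,0,0,0.019,-0.004,0,20, 0,0,0,0,0,0,20, 0,0,0,0,0,0,20, 0,0,0,0,0,0,20]' 60
python3 - <<'E'
from h import *
import pickle
w=cam('wrist'); s=observe(); print(s['position'],s['grip_width'],np.degrees(np.arctan2(s['tool_rot'][1,0],s['tool_rot'][0,0]))); pickle.dump(w,open('w11.pkl','wb'))
f=np.clip(w['frame'].astype(float)*1.5,0,255).astype(np.uint8)
cv2.imwrite('pics/w11.png',cv2.resize(f[100:400,180:460],None,fx=2,fy=2,interpolation=cv2.INTER_CUBIC)[:,:,::-1])
E
```

```text
time_s: 24.1
position: [0.5826, 0.1372, 0.1558]
tool_rot: [[0.989, 0.148, -0.001], [0.148, -0.989, 0.0], [-0.001, -0.0, -1.0]]
ft_force: [0.1, 0.3, -2.6]
grip_width: 0.029
[0.58263935 0.13720726 0.1559892 ] 0.028925089745158773 8.53245660007444
```

View pics/w11.png

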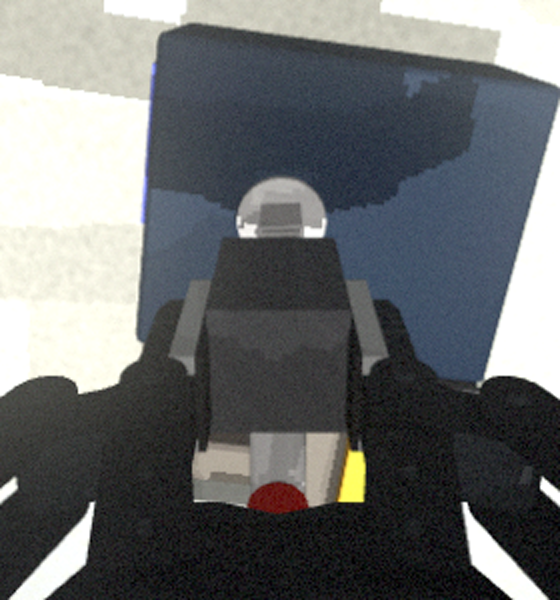

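```bash
python3 - <<'E'
from h import *
import pickle
w=pickle.load(open('w11.pkl','rb'));s=observe();p=s['position']
u=lambda *a:np.array(a)/2+[180,100]-.25
P=onz(w,u([207,310],[350,310],[350,432],[207,432]),p[2]+.0136); print(P.round(4),(P.mean(0)-p).round(4))
D=onz(w,u([236,222],[326,222],[281,177]),.074); print('disc',D.round(4)); F=onz(w,u([259,204],[301,203]),.09);print(F.round(4))
E
```

```text
[[0.5659 0.1506 0.1696]
 [0.5946 0.155  0.1696]
 [0.6    0.1259 0.1696]
 [0.5694 0.1212 0.1696]] [-0.0002  0.001   0.0136]
disc [[0.5677 0.1339 0.074 ]
 [0.5995 0.1388 0.074 ]
 [0.5811 0.1529 0.074 ]]
[[0.5746 0.1474 0.09  ]
 [0.5881 0.1498 0.09  ]]
```

```bash
python3 -m crank '[0,0,0,0.0011,-0.0014,-0.01,20, 0,0,0,0,0,-0.015,20, 0,0,0,0,0,0,20, 0,0,0,0,0,-0.01,20, 0,0,0,0,0,-0.01,20, 0,0,0,0,0,-0.006,20, 0,0,0,0,0,-0.005,20, 0,0,0,0,0,0,20, 0,0,0,0,0,0,20]' 60
```

```text
time_s: 25.05
position: [0.5846, 0.1355, 0.1005]
tool_rot: [[0.989, 0.148, 0.001], [0.148, -0.989, -0.0], [0.001, 0.0, -1.0]]
ft_force: [-2.9, -1.2, 3.3]
grip_width: 0.0291
```

```bash
python3 -m crank '[0,0,0,0,0,0,100, 0,0,0,0,0,0,100, 0,0,0,0,0,0,100, 0,0,0,0,0,0.03,100, 0,0,0,0,0,0.04,100, 0,0,0,0,0,0.04,60, 0,0,0,0.004,-0.025,0.01,60, 0,0,0,0.004,-0.033,0,60, 0,0,0,0,0,0,60, 0,0,0,0,0,0,60]' 60
python3 - <<'E'
from h import *
import pickle
w=cam('wrist'); s=observe(); print(s['position'],s['grip_width']); pickle.dump(w,open('w12.pkl','wb'))
f=np.clip(w['frame'].astype(float)*1.5,0,255).astype(np.uint8)
cv2.imwrite('pics/w12.png',cv2.resize(f[50:350,180:460],None,fx=2,fy=2,interpolation=cv2.INTER_CUBIC)[:,:,::-1])
E
```

```text
time_s: 26.05
position: [0.5926, 0.0772, 0.2198]
tool_rot: [[0.989, 0.147, -0.0], [0.147, -0.989, 0.0], [-0.0, -0.0, -1.0]]
ft_force: [0.6, 0.3, 0.9]
grip_width: 0.0515
[0.59248446 0.07779343 0.21978799] 0.051153255598231404
```

View pics/w12.png

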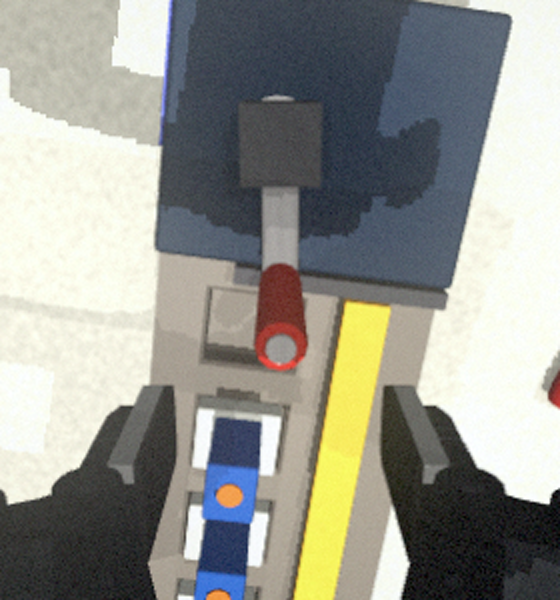

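The crank sits on the shaft with the hub at (281,144) and the handle top at (280,346); the cartridges are in.

```bash
python3 - <<'E'
from h import *
import pickle
w=pickle.load(open('w12.pkl','rb'))
u=lambda *a:np.array(a)/2+[180,50]-.25
H=onz(w,u([281,144]),.114)[0]; h=onz(w,u([280,346]),.16)[0]; d=h-H; print(H,h,np.degrees(np.arctan2(d[1],d[0])),np.hypot(*d[:2]))
E
```

```text
[0.58477598 0.13579881 0.114     ] [0.59329353 0.07624352 0.16      ] -81.86079696402163 0.060161289229764034
```

```bash
python3 -m crank '[0,0,0,0.0005,-0.001,-0.03,60, 0,0,0,0,0,-0.03,60, 0,0,0,0,0,-0.032,60, 0,0,0,0,0,0,60, 0,0,0,0,0,0,60, 0,0,0,0,0,0,5, 0,0,0,0,0,0,5, 0,0,0,0,0,0,5, 0,0,0,0,0,0,5, 0,0,0,0,0,0,5, 0,0,0,0,0,0,5]' 30
```

```text
time_s: 27.2
position: [0.5937, 0.0763, 0.1292]
tool_rot: [[0.989, 0.148, 0.002], [0.148, -0.989, -0.0], [0.002, 0.001, -1.0]]
ft_force: [-0.7, -0.9, 5.3]
grip_width: 0.0171
```

```bash
python3 - <<'E'
import numpy as np
t=np.radians(-81-15*np.arange(25)); d=np.diff(.06*np.c_[np.cos(t),np.sin(t)],axis=0).round(4)
for i,r in enumerate(d): print(i,r.tolist(),end=' ')
from h import *
import pickle
w=pickle.load(open('w3.pkl','rb'))
# block edges in w3 crop px -> bay centre x
u=lambda *a:np.array(a)/2.5+[290,0]-.2
print('\nnear edge',onz(w,u([22,5],[38,480]),.05).round(4),'far edge',onz(w,u([395,60],[350,560]),.05).round(4))
E
```

```text
0 [-0.0157, -0.0004] 1 [-0.0152, 0.0037] 2 [-0.0138, 0.0075] 3 [-0.0114, 0.0108] 4 [-0.0082, 0.0134] 5 [-0.0044, 0.015] 6 [-0.0004, 0.0157] 7 [0.0037, 0.0152] 8 [0.0075, 0.0138] 9 [0.0108, 0.0114] 10 [0.0134, 0.0082] 11 [0.015, 0.0044] 12 [0.0157, 0.0004] 13 [0.0152, -0.0037] 14 [0.0138, -0.0075] 15 [0.0114, -0.0108] 16 [0.0082, -0.0134] 17 [0.0044, -0.015] 18 [0.0004, -0.0157] 19 [-0.0037, -0.0152] 20 [-0.0075, -0.0138] 21 [-0.0108, -0.0114] 22 [-0.0134, -0.0082] 23 [-0.015, -0.0044] 
near edge [[ 0.5345  0.0518  0.05  ]
 [ 0.5382 -0.128   0.05  ]] far edge [[ 0.6715  0.034   0.05  ]
 [ 0.6771 -0.165   0.05  ]]
```

```bash
python3 -m crank '[0,0,0,-0.0157,-0.0004,0,5, 0,0,0,-0.0152,0.0037,0,5, 0,0,0,-0.0138,0.0075,0,5, 0,0,0,-0.0114,0.0108,0,5, 0,0,0,-0.0082,0.0134,0,5, 0,0,0,-0.0044,0.015,0,5, 0,0,0,-0.0004,0.0157,0,5, 0,0,0,0.0037,0.0152,0,5, 0,0,0,0.0075,0.0138,0,5, 0,0,0,0.0108,0.0114,0,5, 0,0,0,0.0134,0.0082,0,5, 0,0,0,0.015,0.0044,0,5, 0,0,0,0,0,0,5, 0,0,0,0,0,0,5]' 30
```

```text
time_s: 28.6
position: [0.5753, 0.1968, 0.1297]
tool_rot: [[0.989, 0.149, 0.004], [0.149, -0.989, 0.003], [0.004, -0.002, -1.0]]
ft_force: [-0.0, 6.6, 10.2]
grip_width: 0.0172
```

```bash
python3 -m crank '[0,0,0,0.0157,0.0004,0,5, 0,0,0,0.0152,-0.0037,0,5, 0,0,0,0.0138,-0.0075,0,5, 0,0,0,0.0114,-0.0108,0,5, 0,0,0,0.0082,-0.0134,0,5, 0,0,0,0.0044,-0.015,0,5, 0,0,0,0.0004,-0.0157,0,5, 0,0,0,-0.0037,-0.0152,0,5, 0,0,0,-0.0075,-0.0138,0,5, 0,0,0,-0.0108,-0.0114,0,5, 0,0,0,-0.0134,-0.0082,0,5, 0,0,0,-0.015,-0.0044,0,5, 0,0,0,0,0,0,5, 0,0,0,0,0,0,5]' 30
python3 - <<'E'
from h import *
import pickle
t=cam('top'); pickle.dump(t,open('t13.pkl','wb')); save(t,'t13',(220,140,400,260),4)
w=cam('wrist'); pickle.dump(w,open('w13.pkl','wb'))
def bar(im,z=.071):
    f=im['frame'].astype(float); m=(f[...,0]>1.8*f[...,2])&(f[...,1]>1.6*f[...,2])&(f[...,0]>60)
    n,l,st,_=cv2.connectedComponentsWithStats(m.astype(np.uint8)); i=1+st[1:,4].argmax(); P=onz(im,np.argwhere(l==i)[:,::-1],z)[:,:2]
    P=P@np.array([[np.cos(.0167),-np.sin(.0167)],[np.sin(.0167),np.cos(.0167)]]); print('bar x along bay: ',np.percentile(P[:,0],[1,50,99]).round(4),len(P))
for n in('t8','t13','w3','w13'): bar(pickle.load(open(n+'.pkl','rb')))
E
```

```text
time_s: 30.0
position: [0.5929, 0.077, 0.1289]
tool_rot: [[0.989, 0.148, 0.0], [0.148, -0.989, 0.001], [0.0, -0.001, -1.0]]
ft_force: [-1.6, 1.3, 6.3]
grip_width: 0.0171
bar x along bay:  [0.7101 0.8101 0.9233] 1037
bar x along bay:  [0.7101 0.8086 0.9229] 1018
bar x along bay:  [0.6253 0.6365 0.6477] 5774
bar x along bay:  [0.6176 0.6328 0.6384] 556
```

One turn moved the bar about 9 mm, so the crank drives it. Second turn.

```bash
python3 -m crank '[0,0,0,-0.0157,-0.0004,0,5, 0,0,0,-0.0152,0.0037,0,5, 0,0,0,-0.0138,0.0075,0,5, 0,0,0,-0.0114,0.0108,0,5, 0,0,0,-0.0082,0.0134,0,5, 0,0,0,-0.0044,0.015,0,5, 0,0,0,-0.0004,0.0157,0,5, 0,0,0,0.0037,0.0152,0,5, 0,0,0,0.0075,0.0138,0,5, 0,0,0,0.0108,0.0114,0,5, 0,0,0,0.0134,0.0082,0,5, 0,0,0,0.015,0.0044,0,5, 0,0,0,0,0,0,5]' 30
python3 -m crank '[0,0,0,0.0157,0.0004,0,5, 0,0,0,0.0152,-0.0037,0,5, 0,0,0,0.0138,-0.0075,0,5, 0,0,0,0.0114,-0.0108,0,5, 0,0,0,0.0082,-0.0134,0,5, 0,0,0,0.0044,-0.015,0,5, 0,0,0,0.0004,-0.0157,0,5, 0,0,0,-0.0037,-0.0152,0,5, 0,0,0,-0.0075,-0.0138,0,5, 0,0,0,-0.0108,-0.0114,0,5, 0,0,0,-0.0134,-0.0082,0,5, 0,0,0,-0.015,-0.0044,0,5, 0,0,0,0,0,0,5]' 30
python3 - <<'E'
from h import *
import pickle
w=cam('wrist'); pickle.dump(w,open('w14.pkl','wb'))
f=np.clip(w['frame'].astype(float)*1.5,0,255).astype(np.uint8); cv2.imwrite('pics/w14.png',f[:,:,::-1])
print(observe()['position'])
E
```

```text
time_s: 31.4
position: [0.5759, 0.197, 0.1294]
tool_rot: [[0.989, 0.149, 0.003], [0.149, -0.989, 0.002], [0.003, -0.002, -1.0]]
ft_force: [-1.4, 7.3, 10.7]
grip_width: 0.0173
time_s: 32.7
position: [0.5924, 0.0768, 0.129]
tool_rot: [[0.989, 0.148, 0.001], [0.148, -0.989, 0.001], [0.001, -0.001, -1.0]]
ft_force: [-0.8, 1.5, 4.6]
grip_width: 0.0168
[0.59281845 0.07678709 0.12887117]
```

View pics/w14.png

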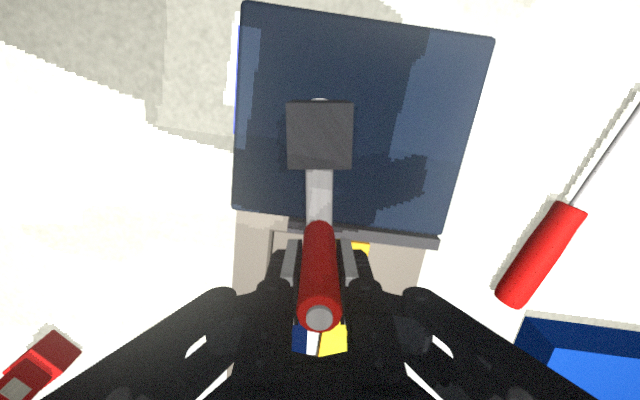

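The crank is still fitted (hub at 320,135) and the bar is nearly over the shoulders at (335,340). Half a turn more, then small steps until it stops.

```bash
python3 -m crank '[0,0,0,-0.0157,-0.0004,0,5, 0,0,0,-0.0152,0.0037,0,5, 0,0,0,-0.0138,0.0075,0,5, 0,0,0,-0.0114,0.0108,0,5, 0,0,0,-0.0082,0.0134,0,5, 0,0,0,-0.0044,0.015,0,5, 0,0,0,-0.0004,0.0157,0,5, 0,0,0,0.0037,0.0152,0,5, 0,0,0,0.0075,0.0138,0,5, 0,0,0,0.0108,0.0114,0,5, 0,0,0,0.0134,0.0082,0,5, 0,0,0,0.015,0.0044,0,5, 0,0,0,0,0,0,5]' 30
python3 - <<'E'
from h import *
import pickle
t=cam('top'); pickle.dump(t,open('t15.pkl','wb')); s=cam('side'); pickle.dump(s,open('s15.pkl','wb')); w=cam('wrist'); pickle.dump(w,open('w15.pkl','wb'))
b=pickle.load(open('t8.pkl','rb'))
for n,im in(('before',b),('now',t)):
    f=im['frame'].astype(float); m=(f[...,0]>1.7*f[...,2])&(f[...,1]>1.5*f[...,2])&(f[...,0]>60); m[:170]=0; m[210:]=0; m[:,280:]&=True; m[:,:285]=0; m[:,365:]=0
    for lo,hi in((288,302),(318,326),(338,346)):
        e=[];g=[]
        for c in range(lo,hi):
            r=np.where(m[:,c])[0]
            if len(r)>4: e.append((c,r.max()+.5)); g.append((c,r.min()-.5))
        if e:
            P=onz(im,e,.071);Q=onz(im,g,.071); R=lambda P:(P[:,0]+.0167*P[:,1]).mean().round(4); print(n,lo,'near edge (bay-dir x at y=0)',R(P),'far',R(Q),len(e))
E
```

```text
time_s: 34.05
position: [0.576, 0.1969, 0.1293]
tool_rot: [[0.989, 0.149, 0.003], [0.149, -0.989, 0.002], [0.003, -0.001, -1.0]]
ft_force: [-0.6, 6.6, 10.9]
grip_width: 0.0171
before 288 near edge (bay-dir x at y=0) 0.6238 far 0.6486 14
before 318 near edge (bay-dir x at y=0) 0.6242 far 0.6492 8
before 338 near edge (bay-dir x at y=0) 0.6235 far 0.6481 8
now 288 near edge (bay-dir x at y=0) 0.5989 far 0.6241 14
now 318 near edge (bay-dir x at y=0) 0.5994 far 0.6242 8
now 338 near edge (bay-dir x at y=0) 0.5983 far 0.6231 8
```

```bash
python3 -m crank '[0,0,0,0.0157,0.0004,0,5, 0,0,0,0.0152,-0.0037,0,5, 0,0,0,0.0138,-0.0075,0,5, 0,0,0,0.0114,-0.0108,0,5, 0,0,0,0,0,0,5, 0,0,0,0,0,0,5]' 30; python3 -m crank '[0,0,0,0.0041,-0.0067,0,5, 0,0,0,0,0,0,5, 0,0,0,0,0,0,5]'; python3 -m crank '[0,0,0,0.0041,-0.0067,0,5, 0,0,0,0,0,0,5, 0,0,0,0,0,0,5]'
```

```text
time_s: 34.8
position: [0.6317, 0.1734, 0.1294]
tool_rot: [[0.989, 0.148, 0.003], [0.148, -0.989, -0.001], [0.003, 0.001, -1.0]]
ft_force: [1.5, -0.2, 8.5]
grip_width: 0.0171
time_s: 35.1
position: [0.6356, 0.1673, 0.1295]
tool_rot: [[0.989, 0.148, 0.003], [0.148, -0.989, 0.0], [0.003, 0.0, -1.0]]
ft_force: [0.9, 0.0, 9.4]
grip_width: 0.0171
time_s: 35.4
position: [0.6391, 0.1606, 0.1294]
tool_rot: [[0.989, 0.148, 0.001], [0.148, -0.989, 0.0], [0.001, 0.0, -1.0]]
ft_force: [-1.5, 1.3, 9.8]
grip_width: 0.0172
```

```bash
for i in 1; do python3 -m crank '[0,0,0,0.0022,-0.0075,0,5, 0,0,0,0,0,0,5, 0,0,0,0,0,0,5]'; python3 -m crank '[0,0,0,0.0022,-0.0075,0,5, 0,0,0,0,0,0,5, 0,0,0,0,0,0,5]';  python3 -m crank '[0,0,0,0.0002,-0.0079,0,5, 0,0,0,0,0,0,5, 0,0,0,0,0,0,5]'; done | grep -E "pos|force"
python3 - <<'E'
from h import *
import pickle
t=cam('top'); pickle.dump(t,open('t16.pkl','wb'))
for n in('t8','t15','t16'):
    im=pickle.load(open(n+'.pkl','rb')); f=im['frame'].astype(float); m=(f[...,0]>1.7*f[...,2])&(f[...,1]>1.5*f[...,2])&(f[...,0]>60)
    for lo,hi in((288,302),(318,326),(338,346)):
        e=[(c,np.where(m[170:210,c])[0].max()+170.5) for c in range(lo,hi) if m[170:210,c].sum()>4]
        if e: P=onz(im,e,.071); print(n,(P[:,0]+.0167*P[:,1]).mean().round(4),end=' ')
# bay near/far edges at t8: column profile for block centre
b=pickle.load(open('t8.pkl','rb'))['frame']; print(); print(b[165:225,342].mean(1).astype(int).tolist())
E
```

```text
position: [0.6411, 0.1549, 0.1295]
ft_force: [-1.7, 8.7, 9.7]
position: [0.6428, 0.1487, 0.1294]
ft_force: [-2.3, 14.0, 11.3]
position: [0.6436, 0.1421, 0.1296]
ft_force: [0.6, 19.9, 8.9]
t8 0.6238 t8 0.6242 t8 0.6235 t15 0.5989 t15 0.5994 t15 0.5983 t16 0.5974 t16 0.5967 t16 0.5972 
[147, 148, 146, 146, 146, 147, 146, 149, 146, 142, 118, 90, 83, 82, 83, 83, 88, 104, 105, 104, 103, 105, 104, 99, 48, 41, 70, 83, 85, 84, 85, 86, 84, 86, 85, 85, 81, 78, 78, 78, 83, 85, 86, 85, 86, 86, 86, 88, 89, 88, 87, 89, 87, 89, 84, 44, 21, 16, 39, 126]
```

The force against the motion rises to 20 N and the bar has moved 26.7 mm in all, so this looks like the hard stop. I'll open in place, so as not to unwind it, then lift and look.

```bash
python3 -m crank '[0,0,0,0,0,0,60, 0,0,0,0,0,0,60, 0,0,0,0,0,0,60, 0,0,0,0,0,0.03,60, 0,0,0,0,0,0.04,60, 0,0,0,-0.01,0.01,0.03,60, 0,0,0,-0.025,0.015,0,60, 0,0,0,-0.025,0.015,0,60, 0,0,0,0,0,0,60, 0,0,0,0,0,0,60]' 30
python3 - <<'E'
from h import *
import pickle
w=cam('wrist'); s=observe(); print(s['position']); pickle.dump(w,open('w17.pkl','wb'))
f=np.clip(w['frame'].astype(float)*1.5,0,255).astype(np.uint8); cv2.imwrite('pics/w17.png',cv2.resize(f,None,fx=1.25,fy=1.25)[:,:,::-1])
E
```

```text
time_s: 37.35
position: [0.5834, 0.1772, 0.2281]
tool_rot: [[0.989, 0.148, 0.0], [0.148, -0.989, -0.0], [0.0, 0.0, -1.0]]
ft_force: [0.4, 0.2, -0.1]
grip_width: 0.0513
[0.58381797 0.17679775 0.22789625]
```

View pics/w17.png

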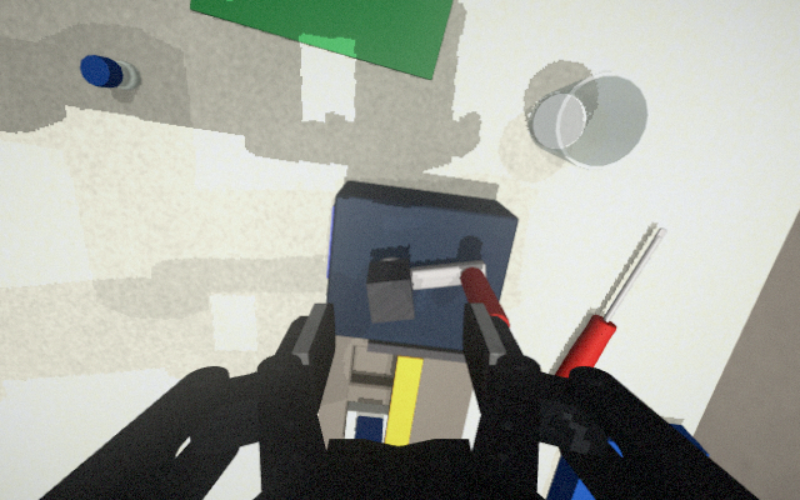

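All 16 views are used, so the remaining checks are numeric. This last one showed the hub at (391,302), the arm running to (485,267), the bar over the white shoulders, and the mat, vial, beaker and screwdriver undisturbed. Now to compute the crank yaw and the mat's place.

```bash
python3 - <<'E'
from h import *
import pickle
w=pickle.load(open('w17.pkl','rb')); u=lambda *a:np.array(a)/1.25-.3
P=onz(w,u([368,288],[412,283],[414,318],[370,322]),.114); ang=lambda d:np.degrees(np.arctan2(d[1],d[0])).round(1)
print(P.mean(0).round(4),ang(P[1]-P[0]),ang(P[2]-P[3])); A=onz(w,u([412,270],[484,263],[414,289],[465,281]),.084); print('arm',ang(A[1]-A[0]),ang(A[3]-A[2]))
t=pickle.load(open('t8.pkl','rb')); f=t['frame'].astype(float); m=(f[...,1]>1.6*f[...,0])&(f[...,1]>1.6*f[...,2])&(f[...,1]>50)
Q=onz(t,np.argwhere(m)[:,::-1],.003)[:,:2]; r=cv2.minAreaRect((Q*1000).astype(np.float32)); print('mat',r)
# hub by darkness in w17: neutral dark gray near hub
E
```

```text
[0.5843 0.1352 0.114 ] 15.7 14.4
arm 14.6 18.4
mat ((504.200439453125, 395.88616943359375), (144.28221130371094, 197.3608856201172), 83.0312728881836)
```

```bash
python3 -m crank '[0,0,0.141,0,-0.0035,0,80, 0,0,0.141,0,-0.0035,0,80, 0,0,0.141,0,-0.0035,0,80, 0,0,0.141,0,-0.0035,0,80, 0,0,0.141,0,-0.0035,0,80, 0,0,0.141,0,-0.0035,0,80, 0,0,0.141,0,-0.0035,0,80, 0,0,0.141,0,-0.0035,0,80, 0,0,0.141,0,-0.0035,0,80, 0,0,0.141,0,-0.0035,0,80, 0,0,0.141,0,-0.0035,0,80, 0,0,0.141,0,-0.0021,0,80, 0,0,0,0,0,0,80, 0,0,0,0,0,0,80, 0,0,0,0,0,0,80]' 30
python3 - <<'E'
from h import *
import pickle
s=observe(); print(s['position'],np.degrees(np.arctan2(s['tool_rot'][1,0],s['tool_rot'][0,0])))
w=cam('wrist'); f=w['frame'].astype(float); pickle.dump(w,open('w18.pkl','wb'))
p=proj(w,[[.5837,.1365,.114],[.6415,.1525,.16]]); print('proj hub, handle',p)
# red handle top: blob of red
m=((f[...,0]>1.8*f[...,1])&(f[...,0]>1.8*f[...,2])&(f[...,0]>40)).astype(np.uint8); n,l,st,c=cv2.connectedComponentsWithStats(m)
print([(st[i].tolist(),c[i].round()) for i in range(1,n) if st[i,4]>60])
# hub top: grey level segment around the projected centre
g=f.mean(2); x,y=p[0].astype(int); print(g[y-40:y+44:4,x].astype(int).tolist()); print(g[y,x-60:x+64:4].astype(int).tolist())
t=pickle.load(open('top0.pkl','rb')); f=t['frame'].astype(float); m=(f[...,1]>1.6*f[...,0])&(f[...,1]>1.6*f[...,2])&(f[...,1]>50)
Q=onz(t,np.argwhere(m)[:,::-1],.003)[:,:2]; print('mat',cv2.minAreaRect((Q*1000).astype(np.float32)))
E
```

```text
time_s: 38.9
position: [0.5836, 0.1365, 0.2278]
tool_rot: [[-0.263, 0.965, -0.0], [0.965, 0.263, -0.0], [-0.0, -0.0, -1.0]]
ft_force: [-0.2, -0.7, -0.4]
grip_width: 0.0686
[0.58356707 0.13646222 0.22781755] 105.26955717853247
proj hub, handle [[318.71409736 196.28535697]
 [318.84892562 294.15797732]]
[([309, 241, 18, 26, 216], array([316., 251.])), ([171, 279, 25, 19, 273], array([182., 288.])), ([306, 281, 22, 21, 203], array([316., 290.])), ([236, 307, 14, 18, 155], array([243., 315.]))]
[54, 54, 53, 34, 33, 34, 73, 51, 51, 48, 54, 56, 45, 51, 48, 152, 150, 150, 149, 148, 137]
[60, 59, 60, 63, 59, 58, 60, 54, 57, 56, 42, 44, 49, 50, 52, 54, 51, 52, 53, 51, 41, 45, 41, 43, 44, 45, 53, 48, 53, 45, 78]
mat ((503.1168212890625, 384.18218994140625), (169.19146728515625, 197.67733764648438), 83.49906158447266)
```

```bash
python3 -m crank '[0,0,0,0,0,-0.04,80, 0,0,0,0,0,-0.04,80, 0,0,0,0,0,-0.03,80, 0,0,0,0,0,-0.0165,80, 0,0,0,0,0,0,80, 0,0,0,0,0,0,80, 0,0,0,0,0,0,20, 0,0,0,0,0,0,20, 0,0,0,0,0,0,20, 0,0,0,0,0,0,20, 0,0,0,0,0,0,20, 0,0,0,0,0,0,20]' 60
```

```text
time_s: 40.15
position: [0.5837, 0.1364, 0.1025]
tool_rot: [[-0.267, 0.964, 0.002], [0.964, 0.267, -0.001], [-0.001, 0.002, -1.0]]
ft_force: [-1.2, -3.1, 6.9]
grip_width: 0.0284
```

```bash
python3 -m crank '[0,0,0,0,0,0.015,20, 0,0,0,0,0,0.02,20, 0,0,0,0,0,0.025,20, 0,0,0,0,0,0.03,20, 0,0,0,-0.01,0.02,0.01,20, 0,0,0,-0.015,0.03,0,20, 0,0,0,-0.015,0.035,0,20, 0,0,0,-0.015,0.035,0,20, 0,0,0,-0.015,0.035,0,20, 0,0,0,-0.015,0.035,0,20, 0,0,0,-0.015,0.03,0,20, 0,0,0,-0.01,0.02,0,20, 0,0,0,0,0,0,20, 0,0,0,0,0,0,20]' 60
python3 - <<'E'
from h import *
import pickle
s=observe(); print(s['position'],s['grip_width'])
w=cam('wrist'); pickle.dump(w,open('w19.pkl','wb')); f=w['frame'].astype(float)
m=((f[...,0]>1.8*f[...,1])&(f[...,0]>1.8*f[...,2])&(f[...,0]>40)).astype(np.uint8); n,l,st,c=cv2.connectedComponentsWithStats(m)
print('red',[(st[i].tolist(),c[i].round()) for i in range(1,n) if st[i,4]>60])
print('expected handle top',proj(w,[s['position']+[.0578,.016,.0575]]))
t=cam('top'); pickle.dump(t,open('t19.pkl','wb'))
tops(t,.104)
E
```

```text
time_s: 41.55
position: [0.4729, 0.3768, 0.2011]
tool_rot: [[-0.267, 0.964, -0.001], [0.964, 0.267, -0.0], [-0.0, -0.001, -1.0]]
ft_force: [-0.8, -0.8, -2.8]
grip_width: 0.0284
[0.47289437 0.376785   0.20105725] 0.028439183485261442
red [([0, 334, 42, 36, 923], array([ 17., 353.])), ([304, 338, 31, 19, 423], array([319., 348.]))]
expected handle top [[318.44630231 516.78165974]]
(array([558., 268.]), 358.8, -695.0, (43.8, 43.9), -2.7, None)
(array([551., 229.]), 466.6, -695.4, (43.0, 44.9), -3.0, None)
(array([311., 202.]), 584.2, -22.8, (21.0, 29.1), -3.1, array([ 0.5848, -0.0228]))
(array([544., 192.]), 576.6, -695.1, (41.9, 45.2), -3.2, None)
(array([607.,  33.]), 1077.4, -973.6, (32.0, 39.5), -4.4, array([ 1.0779, -0.974 ]))
```

```bash
python3 - <<'E'
from h import *
import pickle
t=pickle.load(open('t19.pkl','rb'));b=pickle.load(open('t8.pkl','rb'))
for im in(b,t):
    h,s,v=cv2.split(cv2.cvtColor(im['frame'],cv2.COLOR_RGB2HSV)); m=((h>100)&(h<125)&(s>110)&(v>55)).astype(np.uint8); m[:,:300]=0;m[:,370:]=0;m[:180]=0;m[225:]=0
    n,l,st,c=cv2.connectedComponentsWithStats(m); print([(st[i,4],c[i].round(1).tolist(),int(v[l==i].mean())) for i in range(1,n) if st[i,4]>15])
    print(im['frame'][200,325:365:4].tolist())
E
```

```text
[(np.int32(79), [352.0, 199.3], 116), (np.int32(72), [331.7, 200.2], 121), (np.int32(75), [310.9, 202.0], 121)]
[[59, 58, 58], [65, 63, 120], [121, 75, 67], [49, 52, 63], [94, 86, 79], [64, 63, 60], [24, 61, 138], [127, 79, 54], [28, 59, 127], [43, 41, 37]]
[(np.int32(72), [352.0, 199.7], 115), (np.int32(66), [331.6, 200.6], 120), (np.int32(70), [311.1, 202.2], 119)]
[[48, 49, 47], [65, 65, 120], [121, 76, 67], [46, 49, 59], [76, 71, 65], [63, 62, 59], [23, 60, 138], [127, 77, 54], [29, 58, 127], [42, 39, 36]]
```

All three cartridges are unmoved. Now I lower the crank onto the mat.

```bash
python3 -m crank '[0,0,0,0,0,-0.04,20, 0,0,0,0,0,-0.04,20, 0,0,0,0,0,-0.04,20, 0,0,0,0,0,-0.025,20, 0,0,0,0,0,-0.013,20, 0,0,0,0,0,-0.006,20, 0,0,0,0,0,-0.005,20, 0,0,0,0,0,0,20, 0,0,0,0,0,0,20]' 60
```

```text
time_s: 42.55
position: [0.4738, 0.3769, 0.0336]
tool_rot: [[-0.266, 0.964, 0.002], [0.964, 0.266, 0.001], [0.0, 0.002, -1.0]]
ft_force: [-0.7, 0.8, -2.5]
grip_width: 0.0285
```

```bash
python3 -m crank '[0,0,0,0,0,-0.002,20, 0,0,0,0,0,-0.001,20, 0,0,0,0,0,0,20, 0,0,0,0,0,0,20, 0,0,0,0,0,0,20]' 60
```

```text
time_s: 43.05
position: [0.4739, 0.377, 0.032]
tool_rot: [[-0.267, 0.964, 0.003], [0.964, 0.267, 0.001], [0.001, 0.003, -1.0]]
ft_force: [-4.2, -2.0, 13.6]
grip_width: 0.0284
```

Contact with the mat. I release, rise straight up, and back off towards the base so the wrist and top cameras can both see.

```bash
python3 -m crank '[0,0,0,0,0,0,50, 0,0,0,0,0,0,80, 0,0,0,0,0,0,80, 0,0,0,0,0,0,80, 0,0,0,0,0,0.03,80, 0,0,0,0,0,0.04,80, 0,0,0,0,0,0.04,80, 0,0,0,0,0,0.04,80, 0,0,0,-0.03,-0.02,0.03,80, 0,0,0,-0.03,-0.02,0.03,80, 0,0,0,-0.03,-0.02,0,80, 0,0,0,0,0,0,80, 0,0,0,0,0,0,80]' 60
python3 - <<'E'
from h import *
import pickle
s=observe(); print(s['position'],s['ft_force'])
w=cam('wrist'); pickle.dump(w,open('w20.pkl','wb')); f=w['frame'].astype(float)
m=((f[...,0]>1.8*f[...,1])&(f[...,0]>1.8*f[...,2])&(f[...,0]>40)).astype(np.uint8); n,l,st,c=cv2.connectedComponentsWithStats(m)
print('red',[(st[i].tolist(),c[i].round()) for i in range(1,n) if st[i,4]>30])
d=((f.max(2)-f.min(2)<14)&(f.mean(2)<75)).astype(np.uint8); n,l,st,c=cv2.connectedComponentsWithStats(d); print('dark',[(st[i].tolist(),c[i].round()) for i in range(1,n) if 100<st[i,4]<8000])
print('exp hub top, handle base/top',proj(w,[[.474,.377,.043],[.532,.393,.017],[.532,.393,.089]]).round(0).tolist())
t=cam('top'); pickle.dump(t,open('t20.pkl','wb')); f=t['frame'].astype(float)
print('top exp',proj(t,[[.474,.377,.043],[.532,.393,.089]]).round(0).tolist())
m=((f[...,0]>1.6*f[...,1])&(f[...,0]>1.6*f[...,2])&(f[...,0]>40)).astype(np.uint8); n,l,st,c=cv2.connectedComponentsWithStats(m); print([(st[i].tolist(),c[i].round()) for i in range(1,n) if st[i,4]>8 and c[i][1]>130])
a=pickle.load(open('top0.pkl','rb'))['frame'].astype(int); df=(abs(a-t['frame']).max(2)>45).astype(np.uint8); n,l,st,c=cv2.connectedComponentsWithStats(df); print('changed',[(st[i].tolist()) for i in range(1,n) if st[i,4]>25])
for n in('t8','t16','t20'):
    im=pickle.load(open(n+'.pkl','rb')); g=im['frame'].astype(float); m=(g[...,0]>1.7*g[...,2])&(g[...,1]>1.5*g[...,2])&(g[...,0]>60)
    e=[(c,np.where(m[170:210,c])[0].max()+170.5) for c in list(range(288,302))+list(range(318,326)) if m[170:210,c].sum()>4]
    P=onz(im,e,.071); print(n,'bar',(P[:,0]+.0167*P[:,1]).mean().round(4),len(e))
E
```

```text
time_s: 44.35
position: [0.3832, 0.3167, 0.2399]
tool_rot: [[-0.266, 0.964, 0.001], [0.964, 0.266, 0.0], [0.0, 0.001, -1.0]]
ft_force: [1.0, -1.0, 1.1]
grip_width: 0.0683
[0.38322658 0.31665726 0.23992993] [ 1.01229976 -1.00056182  1.1401465 ]
red [([340, 286, 19, 49, 506], array([348., 310.])), ([25, 361, 30, 23, 381], array([ 38., 371.]))]
dark [([335, 233, 26, 37, 766], array([347., 253.])), ([0, 252, 62, 104, 2084], array([ 38., 292.]))]
exp hub top, handle base/top [[348.0, 259.0], [345.0, 290.0], [350.0, 330.0]]
top exp [[178.0, 250.0], [168.0, 228.0]]
[([271, 143, 32, 12, 236], array([287., 149.])), ([330, 199, 4, 3, 9], array([331., 200.])), ([461, 201, 14, 14, 51], array([466., 209.])), ([166, 226, 7, 6, 21], array([169., 229.])), ([546, 239, 4, 7, 18], array([548., 241.])), ([343, 274, 18, 18, 193], array([352., 282.]))]
changed [[282, 181, 80, 32, 1541], [401, 198, 20, 18, 226], [85, 226, 146, 174, 11867], [402, 247, 20, 17, 226], [261, 250, 13, 11, 84], [242, 257, 16, 15, 160], [365, 258, 18, 15, 187], [131, 295, 16, 9, 79], [43, 351, 81, 49, 2578], [301, 377, 26, 12, 124], [0, 382, 32, 18, 310], [301, 390, 22, 10, 135]]
t8 bar 0.624 22
t16 bar 0.5971 22
t20 bar 0.5971 22
```

```bash
python3 -c "
from rig import *
close_job(); print(observe()['time_s'])"
```

```text
the job is handed in; nothing more can be done
the job is handed in; nothing more can be done
```

The job is handed in at about 44 s of robot time. The three blue cartridges are plugged into sockets 1, 2 and 3. The crank was fitted, wound clockwise about 2.7 turns until the resistance rose, then lifted off and laid on the mat.

**Last checks:**
- **Cartridges:** their tops sit within about 1 mm of the measured socket centres. They did not move between plugging and the check just before the crank was set down.
- **Clamp bar:** it moved 26.9 mm and stayed there after the crank came off. The bar's start and end positions both suggest the shaft is at or near the 19.8 rad stop. The 20 N rise in force fits too, though the handle seemed to slip in the pads at the end. I inferred the shaft angle from these; it was not read directly.
- **Crank:** it lies at the expected pixels in both the wrist and top views. The hub is at (0.474, 0.377) and the handle at (0.532, 0.393), both inside the mat outline centred at (0.503, 0.384), with the handle up.
- **Clearance:** the gripper was well clear of everything at hand-in.

**What I could not fully confirm:**
- **Bystanders:** no bystander looked moved where I could compare the start and end top views. The robot and its shadow covered one area of the final one, so the blue-capped vial was only seen in place in earlier wrist views.
- **Colour check:** one check found only one of the three cartridges. A looser threshold showed all three in place.
- **Images:** I had used all 16 picture views before removing the crank, so the later checks are numeric only.

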